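# Load the preheater with heat-sink angles and set it

### The job

Load the preheater: slide the pair of L-shaped angles that lies on its plate (red on bare aluminium) along the plate as it is, without lifting either, until the aluminium one's lip is flush against the yellow stop rail, then stack the blue angle on the red one and the black one on the blue, lips up, each turned end for end from the one below, lying flat with the sides in line and its plain end some 5 mm from the lip below it, so that the pile stays square and balanced. Only when the pile stands, turn the preheater's selector so that its white pointer line points at the orange mark. Leave all the other things on the bench where they are.

Things in the scene. Friction and masses are not known exactly. Their poses are not given: they have to be found in the camera images.
- heater: grey bench preheater, 200 (x) x 210 (y) x 50 mm, fixed on a brown felt mat (mat top, where all small things lie: z = 3 mm). Origin: centre of its underside, z = 3 mm; x points away from the robot to the stop rail, z up. A dark steel plate 170 x 90 mm lies on the case, centred at y = +45 mm, its surface 56 mm above the origin. The selector is at x = 0, y = -55 mm
- rail (a point): foot of the near face of the yellow stop rail, at its middle, at plate height (x = 75, y = 45 mm in the preheater's frame); axes as the preheater's. The rail stands across the plate's far end, 90 mm long in y, 8 mm thick, 14 mm high above the plate
- selector (a joint): angle of the preheater's black selector knob, rad; no clicks, stays where it is left (friction about 0.04 N m). At 0 its white pointer line points to the preheater's -x; grows clockwise seen from above, to 2.4. Dots on the case: white 0, green 0.75, orange 1.5, red 2.25. Starts between 0 and 0.7. Bar grip 42 mm long, 14 mm wide along the pointer line, top 44 mm above the case
- selector_grip (a point): point on the knob's axis (vertical) at gripping height, 37 mm above the preheater's case and 7 mm below the top of the bar grip; its -x axis runs along the bar towards the pointer end
- orange_mark (a point): centre of the orange dot, 11 mm across, on the case, 42 mm from the knob's axis
- silver: bare aluminium L-shaped heat-sink angle: flat leg 90 x 40 mm, 10 mm thick, raised lip across one end (10 mm thick, top 17 mm above underside, with a dark stripe); about 110 g. Origin: centre of the leg's underside; x along the leg to the lip (lip x = +35 to +45 mm, plain end x = -45 mm), y across the width, z up. Starts under the red one, lip 25 to 55 mm short of the rail, skew to 0.25 rad
- silver_lip (a point): middle of the top edge of the silver angle's lip: 40 mm from its origin along x, 17 mm up
- red: red L-shaped heat-sink angle: flat leg 90 x 40 mm, 10 mm thick, raised lip across one end (10 mm thick, top 17 mm above underside, with a white stripe); about 110 g. Origin: centre of the leg's underside; x along the leg to the lip (lip x = +35 to +45 mm, plain end x = -45 mm), y across the width, z up. Starts on the silver one reversed, its lip overhangs silver's plain end by 15 mm
- red_lip (a point): middle of the top edge of the red angle's lip: 40 mm from its origin along x, 17 mm up
- blue: blue L-shaped heat-sink angle: flat leg 90 x 40 mm, 10 mm thick, raised lip across one end (10 mm thick, top 17 mm above underside, with a white stripe); about 110 g. Origin: centre of the leg's underside; x along the leg to the lip (lip x = +35 to +45 mm, plain end x = -45 mm), y across the width, z up. Starts flat on the mat, lip up, in any direction.
- blue_lip (a point): middle of the top edge of the blue angle's lip: 40 mm from its origin along x, 17 mm up
- black: black L-shaped heat-sink angle: flat leg 90 x 40 mm, 10 mm thick, raised lip across one end (10 mm thick, top 17 mm above underside, with a white stripe); about 110 g. Origin: centre of the leg's underside; x along the leg to the lip (lip x = +35 to +45 mm, plain end x = -45 mm), y across the width, z up. Starts flat on the mat, lip up, in any direction.
- black_lip (a point): middle of the top edge of the black angle's lip: 40 mm from its origin along x, 17 mm up
- pliers: bystander: long-nosed pliers with red handles, lying flat, 150 mm long, 55 mm wide at the handles, 12 mm high; origin at the pivot, x towards the jaws (handles reach back about 98 mm, jaws 55 mm ahead)
- cutters: bystander: side cutters with red handles, lying flat, about 110 mm long, 55 mm wide, 12 mm high; origin at the pivot, x towards the jaws (handles reach back about 77 mm, jaws 30 mm ahead)
- tin: bystander: small round brass tin with a copper-coloured pad, 56 mm across, 14 mm high; origin at the centre of its underside
- spool: bystander: upright steel-coloured solder spool, 40 mm across, 50 mm high; origin at the centre of its underside
- battery_box: bystander: black battery box with two green cells, 60 x 32 x 16 mm; origin at the centre of its underside
- flux: bystander: amber bottle with a white cap, 32 mm across, 80 mm high, standing; origin at the centre of its underside
- eraser: bystander: white eraser, 50 x 22 x 13 mm; origin at the centre of its underside
There are look-alikes about, which are no part of the job. There is more than one size of the blue; the job needs the larger.

How it is judged:
By the outcome, as a careful person would: the job done as asked, in the order asked, and still so for the second after the job is handed in, with the robot touching nothing.
It also fails if it takes over 72 s, if anything falls off the work surface, if the arm or the gripper's body presses on something with over 40 N, if the wrist force passes 120 N, or if a joint passes its speed limit or range.

### The arm

A 7-joint arm with a two-finger parallel gripper is mounted at the origin on the work surface. World frame = base frame: x ahead of the robot, y to its left, z up, the work surface at z = 0. Lengths are in m, angles in rad, forces in N, time in s.
With the tool pointing down it reaches from about 0.35 to 0.9 m from the base axis. Payload 8.1 kg.
Tool frame: the origin (TCP) lies at the very end of the fingers, on their centre line; the grasp point (between the pads) lies 19 mm behind it; z points along the fingers, y is the line along which they close (so a half turn about z gives the same grasp; the last joint's range is limited). The gripper opens to 92 mm and grips with 3 to 60 N. Pads are 19 mm wide; open, the fingers measure 130 mm over their backs; the gripper's body (75 mm by 190 mm) begins 47 mm behind the grasp point.
Start: joints at [-1.427, 0.434, 0.025, 1.573, -0.012, 1.134, -0.075], TCP at [0.153, 0.606, 0.227] pointing down, gripper open.
Joint ranges: [-2.62, 2.62], [-0.44, 2.09], [-1.27, 1.32], [0.08, 2.57], [-1.32, 4.46], [0.12, 2], [-2.74, 2.74]. Speed limits (rad/s): [2.22, 2.22, 3.01, 3.01, 3.14, 3.14, 3.14].

### API

Orientations are given as a rotation vector (axis times angle).
In Python, from cell import arm gives the robot as it stands.
- The arm moves only by the shell command python3 -m pendant 'ROWS' [FORCE]. ROWS is a JSON object of lists of equal length, an entry for each row: "slide": the shift along the tool's x, y, z in units of 0.3 m (1.0 is 0.3 m), a list of three; "dr": the turn, a rotation vector about the tool's x, y, z in units of 0.12 rad (1.0 is 0.12 rad), a list of three; "claw": the opening, from 0 (shut) to 1 (fully open). In form: {"slide": [[tx, ty, tz], ...], "dr": [[ax, ay, az], ...], "claw": [claw, ...]}. A call has 1 to 10 rows; each row shifts and turns the commanded pose from where the row before left it, along the tool's axes as they then stand; what a row does not reach is not made up. A row lasts 1/10 s, in which the tool goes at most 50 mm and 8.59 degrees, less where a joint would pass 70% of its speed; a pose out of reach is approached as far as the arm can. A call with a number of a shift or a turn outside -1 to 1 is refused whole. A call with a gripper value outside its range is refused whole. The fingers move at their own pace and stop on an object; FORCE is the grip in N (left out, the last holds). Time passes only in rows, so rows that do not move let the fingers close. It gives the time, the measured TCP pose, the force, the opening and the grip force at its end, in the units of the state.
- arm.observe(): the state, without advancing time (a new reading comes with each control period).
- arm.get_image(name): name is "scene" or "top"; returns the picture (384x512x3 uint8, red, green, blue); there is no depth.
- arm.calibration(name): a dict with "K" (3x3 intrinsics, pixels), "xyz" and "orientation" of the camera in the world. Camera axes: x right, y up, looking along -z (the intrinsics and any distortion apply to the point x, -y, -z); pixel columns grow to the right and rows downward; lengths in m; the calibration is good to about 2 mm. A picture is of the moment at which its call begins. calibration takes no time and is no camera call.
- arm.sign_off(): hands the job in; it is judged then, once.
The state is a dict: "clock": time; "joints": joint angles; "dq": joint speeds; "joint_efforts": joint torques, N m; "position": TCP position; "ee_rot": TCP orientation; "force": force on the tool from outside, world axes, zero at the start; "ft_torque": the same for the moment, N m; "width": opening from 0.0 (shut) to 1.0 (fully open); "gripper_force": force on a finger pad.
Only numpy, scipy, OpenCV 4.12 (cv2) and the standard library are available. Lean on these libraries where they do the work, as an engineer would, in place of code of your own. Each camera call takes 0.05 s, during which the arm holds its last target. There are 200 camera calls.

## Working session

There is one attempt and no reset: what is moved stays moved. The work goes in short steps, Python scripts to look and compute and a shell command to move; the robot and the scene stay as the last step left them, time stands still between calls to the robot, and variables do not carry over. Pictures are saved under pics/ and viewed, at most 10 in all, crops included, and the job is handed in when it is done.

```bash
ls; mkdir -p pics
python3 - <<'E'
from cell import arm
import cv2,json
for n in("scene","top"):
    im=arm.get_image(n); cv2.imwrite(f"pics/{n}0.png",cv2.resize(im[:,:,::-1],(800,600),interpolation=cv2.INTER_CUBIC)); cv2.imwrite(f"pics/raw_{n}0.png",im[:,:,::-1])
    print(arm.calibration(n))
print(arm.observe())
E
```

```text
pics
{'K': array([[441.40802563,   0.        , 255.41798758],
       [  0.        , 441.40802563, 191.55681772],
       [  0.        ,   0.        ,   1.        ]]), 'xyz': array([0.92347142, 0.62078704, 0.9327983 ]), 'orientation': array([0.24524084, 0.83667985, 2.46977236])}
{'K': array([[377.10196008,   0.        , 258.73978933],
       [  0.        , 377.10196008, 197.63011079],
       [  0.        ,   0.        ,   1.        ]]), 'xyz': array([0.41730322, 0.08616454, 1.04290829]), 'orientation': array([ 0.1159843 , -0.15766796, -1.5464026 ])}
{'clock': 0.1, 'joints': array([-1.42656612,  0.43513102,  0.0249369 ,  1.57400239, -0.01160058,
        1.13400908, -0.07507115]), 'dq': array([-4.68234409e-04, -2.02085702e-03, -8.59533791e-05, -1.66949487e-03,
       -4.14021424e-04,  7.31963415e-05, -2.35168483e-04]), 'joint_efforts': array([ 2.95978643e-03, -6.69132543e+01,  9.87835005e-01, -3.15146255e+01,
       -6.05037762e-02,  3.72853142e-02,  4.86240663e-05]), 'position': array([0.15262498, 0.60560171, 0.22603831]), 'ee_rot': array([-3.86740469e-01, -3.11763431e+00,  2.20496902e-03]), 'force': array([ 0.12907312,  0.52466682, -0.23774581]), 'ft_torque': array([-0.03140341, -0.00412973,  0.03057712]), 'gripper_force': 0.0, 'width': 1.0008952651551988}
```

View pics/top0.png

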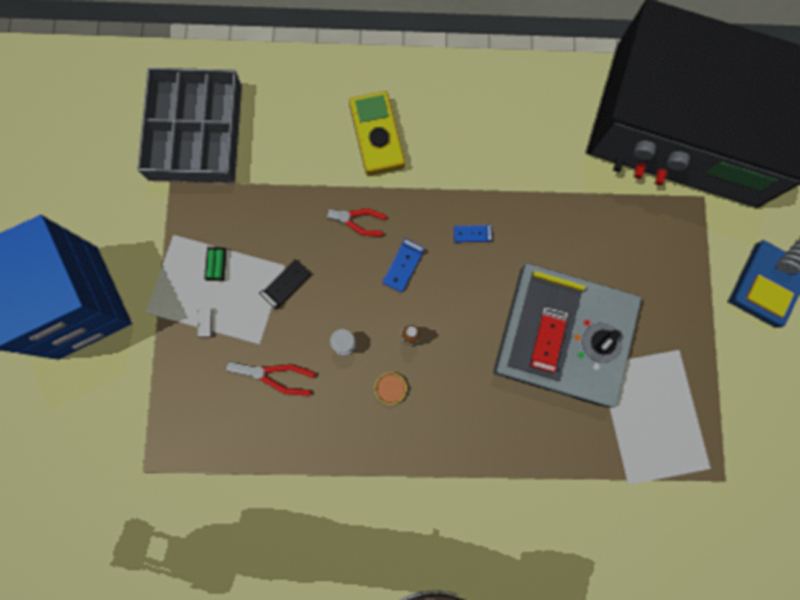

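View pics/scene0.png

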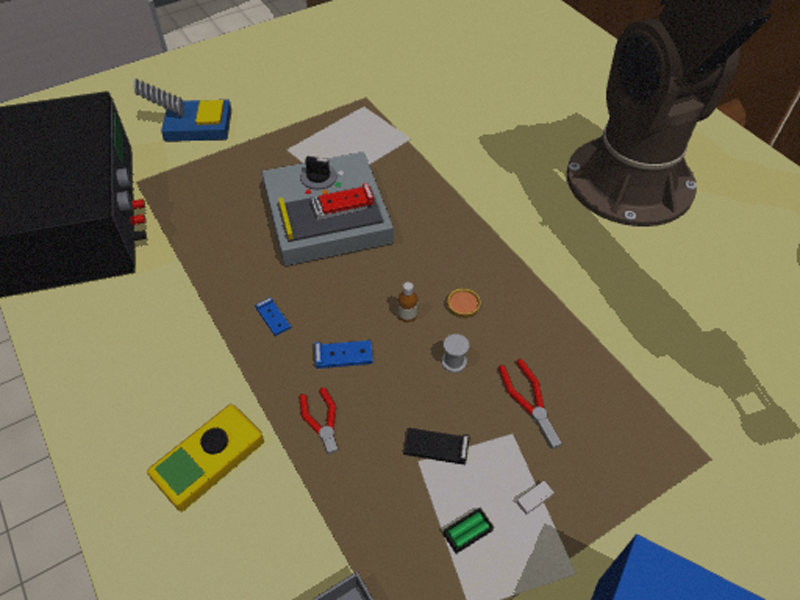

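```bash
cat > mos.py <<'E'
import cv2,numpy as np
def crop(im,x,y,w,h,s=4):
    c=cv2.resize(im[y:y+h,x:x+w],(w*s,h*s),interpolation=cv2.INTER_CUBIC)
    for i in range(0,w,10): cv2.putText(c,str(x+i),(i*s,8),0,.3,(255,255,0),1); c[:4,i*s]=(255,255,255)
    for j in range(0,h,10): cv2.putText(c,str(y+j),(0,j*s+4),0,.3,(255,255,0),1)
    return c
E
python3 - <<'E'
import cv2,numpy as np
from mos import crop
t=cv2.imread("pics/raw_top0.png");s=cv2.imread("pics/raw_scene0.png")
a=np.hstack([crop(t,315,165,100,100),crop(s,162,88,100,100)])
b=np.hstack([crop(t,233,145,50,50),crop(t,158,157,50,50),crop(s,195,201,50,50),crop(s,254,260,50,50)])
m=np.vstack([a,b]);m=np.clip(m.astype(float)*1.3,0,255).astype('uint8')
cv2.imwrite("pics/m1.png",m)
E
```

```text
(no output)
```

View pics/m1.png

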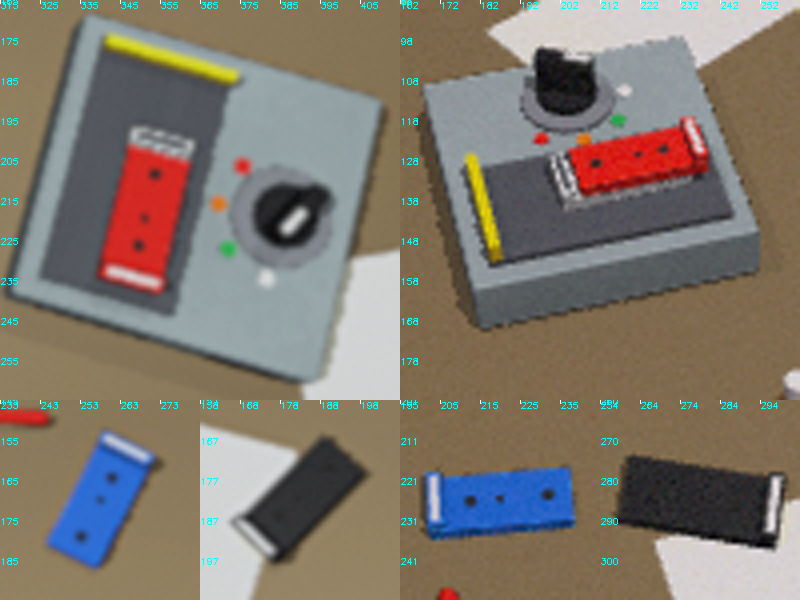

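```bash
cat > fit.py <<'E'
import numpy as np,cv2
from scipy.optimize import least_squares
from scipy.spatial.transform import Rotation as R
from cell import arm
C={n:arm.calibration(n) for n in("top","scene")}
def proj(n,P):
    c=C[n];q=R.from_rotvec(c["orientation"]).inv().apply(np.atleast_2d(P)-c["xyz"])*[1,-1,-1]
    u=q@c["K"].T;return u[:,:2]/u[:,2:]
def place(p,z,P):
    c,s=np.cos(p[2]),np.sin(p[2]);P=np.atleast_2d(np.array(P,float))/1000
    return np.c_[p[0]+c*P[:,0]-s*P[:,1],p[1]+s*P[:,0]+c*P[:,1],z+P[:,2]]
def fit(obs,z,p0):  # obs: (cam,(u,v),(X,Y,Z mm))
    f=lambda p:np.concatenate([proj(n,place(p,z,X))[0]-uv for n,uv,X in obs])
    s=least_squares(f,p0,loss="soft_l1");r=f(s.x).reshape(-1,2);return s.x,r
def O(cam,off,sub,pts): return [(cam,(off[0]+(u-sub[0])/4-.375,off[1]+(v-sub[1])/4-.375),X) for (u,v),X in pts]
E
cat > run1.py <<'E'
from fit import *
H=O("top",(315,165),(0,0),[((385,100),(100,-105,50)),((312,383),(-100,-105,50)),((85,14),(100,105,50)),((40,276),(-85,90,56)),((175,314),(-85,0,56))]+[(p,(-42*np.cos(t),-55+42*np.sin(t),50)) for p,t in [((242,166),2.25),((218,204),1.5),((228,249),.75),((267,278),0)]])
H+=O("scene",(162,88),(400,0),[((425,85),(100,-105,50)),((685,38),(-100,-105,50)),((758,232),(-100,105,50)),((478,288),(100,105,50)),((733,214),(-85,90,56))]+[(p,(-42*np.cos(t),-55+42*np.sin(t),50)) for p,t in [((541,139),2.25),((584,139),1.5),((618,120),.75),((625,91),0)]])
S=O("top",(315,165),(0,0),[((133,127),(45,20,17)),((195,142),(45,-20,17)),((101,277),(-60,20,27)),((161,292),(-60,-20,27)),((190,158),(30,-20,20)),((128,143),(30,20,20))])
S+=O("scene",(162,88),(400,0),[((552,157),(45,-20,17)),((566,206),(45,20,17)),((692,118),(-60,-20,27)),((708,158),(-60,20,27))])
B=O("top",(233,145),(0,400),[((105,431),(45,20,17)),((158,457),(45,-20,17)),((47,545),(-45,20,10)),((98,568),(-45,-20,10))])
B+=O("scene",(195,201),(400,400),[((426,474),(45,-20,17)),((430,526),(45,20,17)),((570,467),(-45,-20,10)),((575,519),(-45,20,10))])
K=O("top",(158,157),(200,400),[((232,521),(45,-20,17)),((276,561),(45,20,17)),((328,437),(-45,-20,10)),((368,470),(-45,20,10))])
K+=O("scene",(254,260),(600,400),[((783,474),(45,20,17)),((776,542),(45,-20,17)),((628,457),(-45,20,10)),((618,508),(-45,-20,10))])
E
python3 - <<'E'
from run1 import *
G={"H":(H,.003,(.5,-.15,-.25)),"S":(S,.059,(.5,-.12,-.25)),"B":(B,.003,(.55,.1,-.5)),"K":(K,.003,(.5,.3,2.4))}
for k,(o,z,p0) in G.items():
    p,r=fit(o,z,p0);print(k,p.round(4));print(r.round(1).tolist())
    for n in("top","scene"):
        oo=[x for x in o if x[0]==n];print("  ",n,fit(oo,z,p0)[0].round(4))
E
```

```text
H [ 0.5562 -0.2215 -0.2752]
[[-0.2, -0.1], [1.3, 0.8], [0.2, -0.9], [-0.4, 0.2], [-1.1, 0.7], [-0.3, 0.2], [-0.2, 0.2], [-0.4, 0.3], [-0.7, 0.3], [-1.4, -0.7], [-0.3, -1.1], [0.3, -0.6], [-2.2, 0.2], [-0.2, -0.4], [-0.1, 0.0], [-0.1, 0.3], [-0.1, 0.1], [-0.3, 0.1]]
   top [ 0.5568 -0.2223 -0.2722]
   scene [ 0.5557 -0.2204 -0.2779]
S [ 0.5505 -0.1796 -0.2529]
[[-0.2, -0.8], [-0.9, -0.5], [-0.5, -0.0], [-0.3, 0.5], [-0.6, 0.8], [0.1, 0.4], [-1.4, -0.2], [-1.7, -2.5], [0.2, -0.8], [0.1, -1.1]]
   top [ 0.5507 -0.1807 -0.2524]
   scene [ 0.5512 -0.174  -0.2187]
B [ 0.6783  0.0651 -0.447 ]
[[-0.5, 0.0], [-1.0, -0.2], [-0.5, -0.1], [-0.4, 0.5], [-0.3, -0.9], [-0.7, -0.3], [-0.1, -0.7], [-0.1, -0.3]]
   top [ 0.6784  0.0634 -0.4542]
   scene [ 0.6784  0.0669 -0.4393]
K [0.6412 0.273  2.3863]
[[-0.5, 0.1], [-1.4, 0.2], [-0.4, -0.8], [-0.4, 0.7], [0.2, -0.4], [-0.6, -1.3], [-0.0, -2.0], [-1.0, 1.0]]
   top [0.6416 0.2712 2.4053]
   scene [0.6416 0.2752 2.3937]
```

Picking out the parts, in 512-px top-image pixels:
- **Blue:** two candidates, the large one at (258,170) and a smaller look-alike at (302,149). I choose the large one.
- **Black:** the angle at (183,182) with the white-striped lip. The battery box at (138,168) and the multimeter knob are look-alikes.
- **Pair:** on the plate at (351,212), silver lip towards the rail, red lip towards the robot.

The crop confirms these.

```bash
cat > go.py <<'E'
import sys,numpy as np
from scipy.spatial.transform import Rotation as R
from cell import arm
s=arm.observe();T=R.from_rotvec(s["ee_rot"])
yaw=np.arctan2(T.as_matrix()[1,1],T.as_matrix()[0,1])-np.pi/2
x=T.as_matrix()
print("clock %.1f pos %s yaw %.4f tilt %.4f %.4f width %.3f gf %.1f F %s j %s"%(s["clock"],s["position"].round(4),yaw,x[0,2],x[1,2],s["width"],s["gripper_force"],s["force"].round(1),s["joints"].round(2)))
if len(sys.argv)>4:
    t=np.array(sys.argv[1:4],float);w=float(sys.argv[4])
    d=(w-yaw+np.pi/2)%np.pi-np.pi/2
    des=R.from_matrix(np.array([[-np.cos(w),-np.sin(w),0],[-np.sin(w),np.cos(w),0],[0,0,-1]]).T)
    e=(T.inv()*des).as_rotvec()
    if abs(e[2])>1.6: e=np.array([0,0,-d])
    print("tool delta units",(T.inv().apply(t-s["position"])/.3).round(4),"dr units",(e/.12).round(3))
E
python3 go.py 0.5573 -0.178 0.13 -0.264
```

```text
clock 0.1 pos [0.1526 0.6056 0.226 ] yaw -0.2468 tilt -0.0002 -0.0014 width 1.001 gf 0.0 F [ 0.1  0.5 -0.2] j [-1.43  0.44  0.02  1.57 -0.01  1.13 -0.08]
tool delta units [-1.9462 -2.2028  0.3234] dr units [-0.012  0.001  0.143]
```

```bash
python3 -m pendant '{"slide":[[-0.095,-0.11,0],[-0.095,-0.11,0],[-0.095,-0.11,0],[-0.095,-0.11,0],[-0.095,-0.11,0],[-0.095,-0.11,0],[-0.095,-0.11,0],[-0.095,-0.11,0],[-0.095,-0.11,0],[-0.095,-0.11,0]],"dr":[[0,0,0],[0,0,0],[0,0,0],[0,0,0],[0,0,0],[0,0,0],[0,0,0],[0,0,0],[0,0,0],[0,0,0.14]],"claw":[0.7,0.7,0.7,0.7,0.7,0.7,0.7,0.7,0.7,0.7]}' 15 && python3 -m pendant '{"slide":[[-0.095,-0.11,0],[-0.095,-0.11,0],[-0.095,-0.11,0],[-0.095,-0.11,0],[-0.095,-0.11,0],[-0.095,-0.11,0],[-0.095,-0.11,0],[-0.095,-0.11,0],[-0.095,-0.11,0],[0,0,0]],"dr":[[0,0,0],[0,0,0],[0,0,0],[0,0,0],[0,0,0],[0,0,0],[0,0,0],[0,0,0],[0,0,0],[0,0,0]],"claw":[0.7,0.7,0.7,0.7,0.7,0.7,0.7,0.7,0.7,0.7]}' && python3 go.py 0.5437 -0.178 0.13 -0.264
```

```text
clock: 1.1
position: [0.3487, 0.2146, 0.2267]
ee_rot: [-0.413, -3.114, -0.0]
force: [0.1, 0.8, -0.2]
width: 0.702
gripper_force: 0.0
clock: 2.1
position: [0.5196, -0.1435, 0.2267]
ee_rot: [0.424, 3.112, -0.006]
force: [-0.8, -0.3, -0.4]
width: 0.704
gripper_force: 0.0
clock 2.1 pos [ 0.5196 -0.1435  0.2267] yaw -0.2707 tilt 0.0008 -0.0038 width 0.704 gf 0.0 F [-0.8 -0.3 -0.4] j [-0.26  0.31  0.57  1.82 -0.19  1.06  1.67]
tool delta units [-0.1075 -0.0883  0.3228] dr units [-0.029  0.015 -0.055]
```

```bash
python3 -m pendant '{"slide":[[-0.0538,-0.044,0.08],[-0.0538,-0.044,0.08],[0,0,0.08],[0,0,0.08],[0,0,0]],"dr":[[0,0,-0.05],[0,0,0],[0,0,0],[0,0,0],[0,0,0]],"claw":[0.7,0.7,0.7,0.7,0.7]}' && python3 go.py 0.5437 -0.178 0.061 -0.264
```

```text
clock: 2.6
position: [0.5408, -0.1698, 0.1277]
ee_rot: [-0.403, -3.11, -0.001]
force: [-0.7, 1.3, 0.2]
width: 0.697
gripper_force: 0.0
clock 2.6 pos [ 0.5408 -0.1698  0.1277] yaw -0.2575 tilt -0.0060 0.0013 width 0.697 gf 0.0 F [-0.7  1.3  0.2] j [-0.16  0.48  0.51  1.86 -0.3   0.89  1.81]
tool delta units [-0.0178 -0.0239  0.2222] dr units [-0.002 -0.051  0.054]
```

```bash
python3 -m pendant '{"slide":[[-0.009,-0.012,0.07],[-0.009,-0.012,0.07],[0,0,0.06],[0,0,0.015],[0,0,0]],"dr":[[0,0,0],[0,0,0],[0,0,0],[0,0,0],[0,0,0]],"claw":[0.7,0.7,0.7,0.7,0.7]}' && python3 go.py 0.5437 -0.178 0.061 -0.264
```

```text
clock: 3.1
position: [0.5465, -0.179, 0.0667]
ee_rot: [-0.403, -3.115, -0.0]
force: [-0.6, -0.4, -0.3]
width: 0.704
gripper_force: 0.0
clock 3.1 pos [ 0.5465 -0.179   0.0667] yaw -0.2573 tilt -0.0003 0.0003 width 0.704 gf 0.0 F [-0.6 -0.4 -0.3] j [-0.1   0.57  0.47  1.89 -0.36  0.76  1.88]
tool delta units [0.0097 0.0008 0.0189] dr units [ 0.002 -0.003  0.056]
```

```bash
python3 -m pendant '{"slide":[[0.009,0,0.016],[0,0,0],[0,0,0],[0,0,0],[0,0,0],[0,0,0],[0,0,0],[0,0,0]],"dr":[[0,0,0.05],[0,0,0],[0,0,0],[0,0,0],[0,0,0],[0,0,0],[0,0,0],[0,0,0]],"claw":[0.7,0.55,0.45,0.4,0.4,0.4,0.4,0.4]}' 12 && python3 go.py 0.5437 -0.178 0.061 -0.2752
```

```text
clock: 3.9
position: [0.544, -0.1788, 0.0618]
ee_rot: [0.413, 3.114, 0.0]
force: [-0.5, 0.9, 6.0]
width: 0.433
gripper_force: 12.0
clock 3.9 pos [ 0.544  -0.1788  0.0618] yaw -0.2637 tilt 0.0005 -0.0000 width 0.433 gf 12.0 F [-0.5  0.9  6. ] j [-0.1   0.57  0.46  1.9  -0.36  0.75  1.88]
tool delta units [0.0017 0.0021 0.0027] dr units [0.001 0.004 0.096]
```

```bash
python3 -m pendant '{"slide":[[0,0,0],[0,0,0],[0,0,-0.007],[0,0,0],[0,0,0],[0,0,0],[0,0,0],[0,0,0]],"dr":[[0,0,0],[0,0,0],[0,0,0.05],[0,0,0],[0,0,0],[0,0,0],[0,0,0],[0,0,0]],"claw":[0.5,0.5,0.5,0.5,0.4,0.4,0.4,0.4]}' 12 && python3 go.py 0.5437 -0.178 0.061 -0.2752
```

```text
clock: 4.7
position: [0.5438, -0.1786, 0.0635]
ee_rot: [-0.422, -3.113, -0.0]
force: [0.5, -0.5, -0.4]
width: 0.435
gripper_force: 11.9
clock 4.7 pos [ 0.5438 -0.1786  0.0635] yaw -0.2696 tilt -0.0000 0.0001 width 0.435 gf 11.9 F [ 0.5 -0.5 -0.4] j [-0.1   0.57  0.47  1.9  -0.36  0.75  1.87]
tool delta units [0.0009 0.0018 0.0083] dr units [ 0.    -0.     0.046]
```

```bash
python3 -m pendant '{"slide":[[-0.017,0,0],[-0.017,0,0],[-0.017,0,0],[-0.017,0,0],[-0.017,0,0],[-0.017,0,0],[-0.017,0,0],[-0.017,0,0],[0,0,0],[0,0,0]],"dr":[[0,0,0.046],[0,0,0],[0,0,0],[0,0,0],[0,0,0],[0,0,0],[0,0,0],[0,0,0],[0,0,0],[0,0,0]],"claw":[0.4,0.4,0.4,0.4,0.4,0.4,0.4,0.4,0.4,0.4]}' && python3 go.py 0.5437 -0.178 0.061 -0.2752
python3 - <<'E'
import cv2,numpy as np
from cell import arm
from mos import crop
s=arm.get_image("scene")[:,:,::-1];t=arm.get_image("top")[:,:,::-1]
m=np.hstack([crop(t,315,165,100,100),crop(s,162,88,100,100)])
cv2.imwrite("pics/m2.png",np.clip(m*1.3,0,255).astype('uint8'))
E
```

```text
clock: 5.7
position: [0.5842, -0.19, 0.0635]
ee_rot: [0.43, 3.11, -0.001]
force: [1.4, -0.6, 0.1]
width: 0.432
gripper_force: 11.9
clock 5.7 pos [ 0.5842 -0.19    0.0635] yaw -0.2750 tilt 0.0018 -0.0008 width 0.432 gf 11.9 F [ 1.4 -0.6  0.1] j [-0.09  0.62  0.47  1.8  -0.37  0.81  1.86]
tool delta units [0.1407 0.0017 0.0082] dr units [-0.002  0.016  0.001]
```

View pics/m2.png

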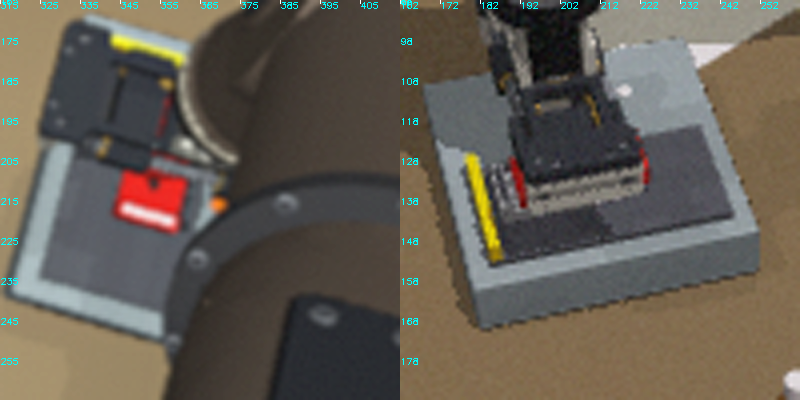

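```bash
python3 -m pendant '{"slide":[[-0.0035,0,0],[-0.0035,0,0],[-0.0035,0,0],[-0.0035,0,0],[0,0,0]],"dr":[[0,0,0],[0,0,0],[0,0,0],[0,0,0],[0,0,0]],"claw":[0.4,0.4,0.4,0.4,0.4]}'; python3 -m pendant '{"slide":[[-0.003,0,0],[0,0,0]],"dr":[[0,0,0],[0,0,0]],"claw":[0.4,0.4]}';python3 -m pendant '{"slide":[[-0.003,0,0],[0,0,0]],"dr":[[0,0,0],[0,0,0]],"claw":[0.4,0.4]}'; python3 go.py 0.5437 -0.178 0.061 -0.2752
```

```text
clock: 6.3
position: [0.587, -0.1908, 0.0635]
ee_rot: [-0.431, -3.112, -0.0]
force: [-2.9, 1.6, 4.4]
width: 0.436
gripper_force: 11.9
clock: 6.5
position: [0.588, -0.1911, 0.0635]
ee_rot: [0.431, 3.112, 0.0]
force: [-2.7, 0.5, 3.5]
width: 0.438
gripper_force: 11.9
clock: 6.7
position: [0.589, -0.1914, 0.0635]
ee_rot: [0.431, 3.112, -0.0]
force: [-3.4, 1.6, 3.1]
width: 0.434
gripper_force: 11.9
clock 6.7 pos [ 0.589  -0.1914  0.0635] yaw -0.2752 tilt 0.0002 -0.0001 width 0.434 gf 11.9 F [-3.4  1.6  3.1] j [-0.08  0.63  0.47  1.78 -0.37  0.82  1.86]
tool delta units [0.1575 0.0019 0.0084] dr units [-0.     0.002  0.   ]
```

Run:
```python
import cv2,numpy as np
from cell import arm
from mos import crop
s=arm.get_image("scene")[:,:,::-1];t=arm.get_image("top")[:,:,::-1]
m=np.hstack([crop(t,330,165,50,60,8),crop(s,172,115,50,60,8)])
cv2.imwrite("pics/m3.png",np.clip(m*1.3,0,255).astype('uint8'))
```

```text
(no output)
```

View pics/m3.png

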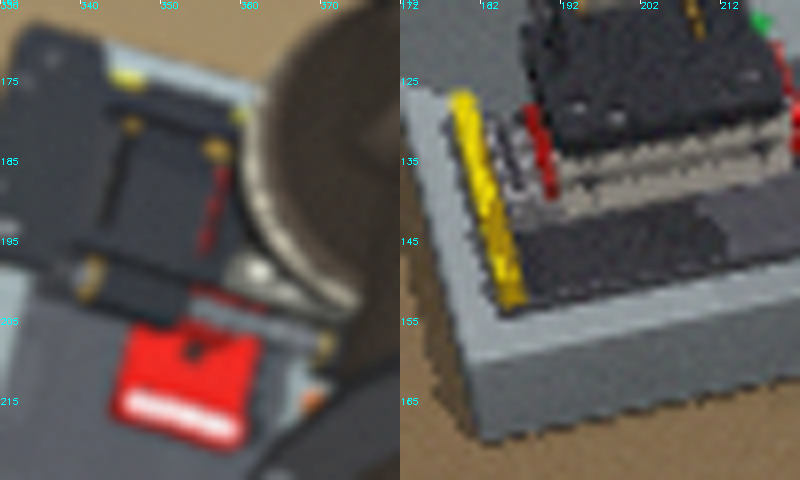

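```bash
python3 -m pendant '{"slide":[[0,0,0],[0,0,0],[0,0,-0.05],[0,0,-0.13],[0,0,-0.15],[0,0.13,0],[0,0.15,0],[0,0.15,0],[0,0.15,0],[0,0.15,0]],"dr":[[0,0,0],[0,0,0],[0,0,0],[0,0,0],[0,0,0],[0,0,0],[0,0,0],[0,0,0],[0,0,0],[0,0,0]],"claw":[0.6,0.65,0.65,0.65,0.65,0.65,0.65,0.65,0.65,0.65]}'; python3 -m pendant '{"slide":[[0,0.1,0],[0,0,0]],"dr":[[0,0,0],[0,0,0]],"claw":[0.65,0.65]}'; python3 go.py 0.6783 0.0651 0.06 -0.447
python3 - <<'E'
import cv2,numpy as np
from cell import arm
from mos import crop
s=arm.get_image("scene")[:,:,::-1];t=arm.get_image("top")[:,:,::-1]
cv2.imwrite("pics/raw_top4.png",t);cv2.imwrite("pics/raw_scene4.png",s)
m=np.hstack([crop(t,330,165,66,100,6),crop(s,170,98,66,100,6)])
cv2.imwrite("pics/m4.png",np.clip(m*1.3,0,255).astype('uint8'))
E
```

```text
clock: 7.8
position: [0.6491, 0.0212, 0.164]
ee_rot: [0.431, 3.11, 0.001]
force: [0.0, -1.1, 0.4]
width: 0.65
gripper_force: 0.0
clock: 8.0
position: [0.6577, 0.0555, 0.1631]
ee_rot: [0.418, 3.113, 0.005]
force: [0.2, 0.6, 0.0]
width: 0.651
gripper_force: 0.0
clock 8.0 pos [0.6577 0.0555 0.1631] yaw -0.2671 tilt 0.0012 0.0030 width 0.651 gf 0.0 F [0.2 0.6 0. ] j [-0.49  0.58  0.51  1.59 -0.31  1.06  1.41]
tool delta units [-0.0578  0.0479  0.3438] dr units [0.027 0.    1.5  ]
```

View pics/m4.png

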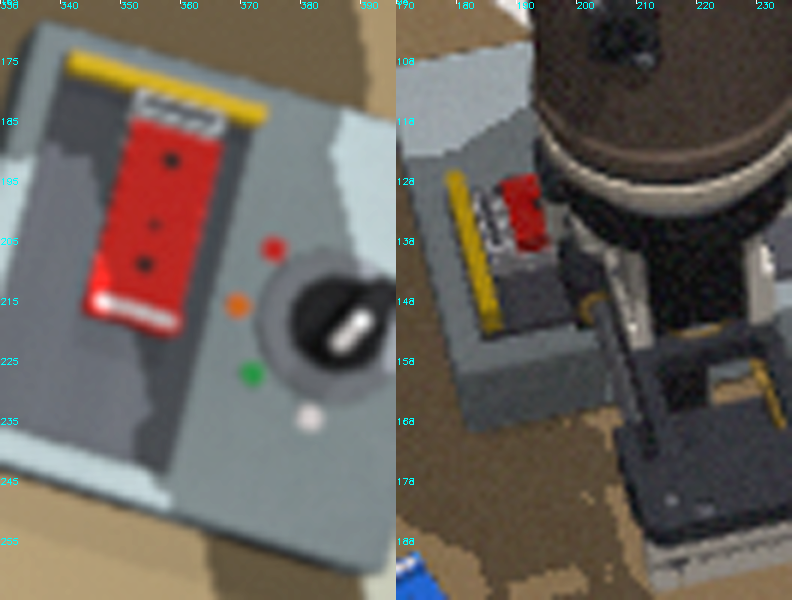

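Run:
```python
from run1 import *
h=fit(H,.003,(.5,-.15,-.25))[0];ht=fit([o for o in H if o[0]=="top"],.003,h)[0]
def m(n,p): 
    off={"top":(330,165),"scene":(170,98)}[n]; return ((proj(n,place(hh,.003,p))+.4-off)*6).round(0).tolist()
for hh in(h,ht):
    print("rail foot",m("top",[(75,90,70),(75,0,70)]))
    y=39
    print("silver lip top: outer",m("top",[(75,y+20,73),(75,y-20,73)]),"inner",m("top",[(65,y+20,73),(65,y-20,73)]))
    print("red plain top",m("top",[(60,y+20,76),(60,y-20,76)]),"red lip outer top",m("top",[(-30,y+20,83),(-30,y-20,83)]))
```

```text
rail foot [[67.0, 67.0], [263.0, 125.0]]
silver lip top: outer [[137.0, 85.0], [224.0, 111.0]] inner [[131.0, 106.0], [219.0, 133.0]]
red plain top [[130.0, 116.0], [218.0, 142.0]] red lip outer top [[83.0, 308.0], [173.0, 336.0]]
rail foot [[68.0, 66.0], [265.0, 124.0]]
silver lip top: outer [[138.0, 84.0], [225.0, 110.0]] inner [[132.0, 105.0], [220.0, 131.0]]
red plain top [[131.0, 115.0], [219.0, 141.0]] red lip outer top [[85.0, 308.0], [175.0, 334.0]]
```

```bash
python3 go.py 0.586 -0.1905 0.12 -0.2752 && python3 -m pendant '{"slide":[[0,-0.14,0],[0,-0.15,0],[0,-0.15,0],[0,-0.15,0],[0,-0.15,0],[0,-0.08,0],[0,0,0]],"dr":[[0,0,0],[0,0,0],[0,0,0],[0,0,0],[0,0,0],[0,0,0],[0,0,0]],"claw":[0.6,0.6,0.6,0.6,0.6,0.6,0.6]}' && python3 go.py 0.586 -0.1905 0.0635 -0.2752
```

```text
clock 8.1 pos [0.6568 0.0489 0.1633] yaw -0.2735 tilt 0.0008 -0.0004 width 0.650 gf 0.0 F [-0.2 -1.2 -0.2] j [-0.48  0.58  0.51  1.59 -0.31  1.06  1.41]
tool delta units [ 0.0119 -0.8321  0.1444] dr units [-0.001  0.008  0.014]
clock: 8.8
position: [0.5868, -0.1961, 0.1639]
ee_rot: [0.446, 3.109, -0.005]
force: [-0.3, 0.1, 0.5]
width: 0.602
gripper_force: 0.0
clock 8.8 pos [ 0.5868 -0.1961  0.1639] yaw -0.2852 tilt 0.0005 -0.0033 width 0.602 gf 0.0 F [-0.3  0.1  0.5] j [-0.13  0.51  0.54  1.7  -0.3   1.01  1.8 ]
tool delta units [0.0084 0.018  0.3346] dr units [-0.025  0.011 -0.084]
```

```bash
python3 -m pendant '{"slide":[[0.008,0,0.1],[0,0,0.1],[0,0,0.08],[0,0,0.03],[0,0,0.01],[0,0,0]],"dr":[[0,0,0],[0,0,0],[0,0,0],[0,0,0],[0,0,0],[0,0,0]],"claw":[0.6,0.6,0.6,0.6,0.6,0.6]}' && python3 go.py 0.586 -0.1905 0.0635 -0.2752
```

```text
clock: 9.4
position: [0.5877, -0.1882, 0.0673]
ee_rot: [0.431, 3.111, -0.0]
force: [-0.1, -0.9, 0.1]
width: 0.599
gripper_force: 0.0
clock 9.4 pos [ 0.5877 -0.1882  0.0673] yaw -0.2756 tilt 0.0008 -0.0003 width 0.599 gf 0.0 F [-0.1 -0.9  0.1] j [-0.09  0.62  0.47  1.79 -0.37  0.82  1.85]
tool delta units [ 0.0034 -0.009   0.0126] dr units [-0.001  0.007 -0.003]
```

```bash
python3 -m pendant '{"slide":[[0,-0.009,0.0125],[0,0,0],[0,0,0],[0,0,0],[0,0,0],[0,0,0]],"dr":[[0,0,0],[0,0,0],[0,0,0],[0,0,0],[0,0,0],[0,0,0]],"claw":[0.6,0.5,0.4,0.4,0.4,0.4]}' 30; python3 -m pendant '{"slide":[[-0.002,0,0],[0,0,0]],"dr":[[0,0,0],[0,0,0]],"claw":[0.4,0.4]}'; python3 -m pendant '{"slide":[[-0.002,0,0],[0,0,0]],"dr":[[0,0,0],[0,0,0]],"claw":[0.4,0.4]}';python3 -m pendant '{"slide":[[-0.002,0,0],[0,0,0]],"dr":[[0,0,0],[0,0,0]],"claw":[0.4,0.4]}'
```

```text
clock: 10.0
position: [0.5869, -0.1905, 0.0633]
ee_rot: [0.431, 3.111, -0.0]
force: [-0.9, 0.9, 5.5]
width: 0.432
gripper_force: 30.0
clock: 10.2
position: [0.5869, -0.1905, 0.0632]
ee_rot: [-0.431, -3.112, -0.001]
force: [-4.1, 1.8, 7.4]
width: 0.434
gripper_force: 30.0
clock: 10.4
position: [0.5869, -0.1905, 0.0633]
ee_rot: [-0.431, -3.11, -0.001]
force: [-5.6, 1.0, 10.2]
width: 0.436
gripper_force: 30.0
clock: 10.6
position: [0.5869, -0.1905, 0.0632]
ee_rot: [-0.431, -3.109, -0.002]
force: [-7.8, 2.8, 12.6]
width: 0.437
gripper_force: 30.0
```

```bash
python3 -m pendant '{"slide":[[0.004,0,0],[0,0,0],[0,0,0],[0,0,-0.05],[0,0,-0.13],[0,0,-0.15],[0,0.13,0],[0,0.15,0],[0,0.15,0],[-0.02,0.15,0]],"dr":[[0,0,0],[0,0,0],[0,0,0],[0,0,0],[0,0,0],[0,0,0],[0,0,0],[0,0,0],[0,0,0],[0,0,0]],"claw":[0.4,0.55,0.65,0.65,0.65,0.65,0.65,0.65,0.65,0.65]}'; python3 -m pendant '{"slide":[[-0.02,0.15,0],[-0.02,0.1,0],[0,0,0.1],[0,0,0.1]],"dr":[[0,0,0],[0,0,0],[0,0,0.75],[0,0,0.75]],"claw":[0.65,0.65,0.65,0.65]}'; python3 go.py 0.6783 0.0651 0.006 -0.447
```

```text
clock: 11.6
position: [0.6404, -0.023, 0.1632]
ee_rot: [0.432, 3.111, 0.001]
force: [0.7, -1.3, 1.1]
width: 0.647
gripper_force: 0.0
clock: 12.0
position: [0.6736, 0.046, 0.1027]
ee_rot: [0.709, 3.058, 0.002]
force: [-0.8, -0.6, -0.5]
width: 0.648
gripper_force: 0.0
clock 12.0 pos [0.6736 0.046  0.1027] yaw -0.4559 tilt 0.0030 0.0006 width 0.648 gf 0.0 F [-0.8 -0.6 -0.5] j [-0.47  0.67  0.53  1.61 -0.39  0.97  1.3 ]
tool delta units [0.0146 0.0635 0.3224] dr units [ 0.015  0.02  -0.075]
```

```bash
python3 -m pendant '{"slide":[[0.0146,0.0635,0.1],[0,0,0.1],[0,0,0.09],[0,0,0.015],[0,0,0]],"dr":[[0,0,-0.07],[0,0,0],[0,0,0],[0,0,0],[0,0,0]],"claw":[0.65,0.65,0.65,0.65,0.65]}'; python3 go.py 0.6783 0.0651 0.0075 -0.447
```

```text
clock: 12.5
position: [0.6765, 0.0631, 0.0105]
ee_rot: [-0.696, -3.063, 0.001]
force: [0.3, 0.6, -0.2]
width: 0.648
gripper_force: 0.0
clock 12.5 pos [0.6765 0.0631 0.0105] yaw -0.4469 tilt -0.0009 -0.0003 width 0.648 gf 0.0 F [ 0.3  0.6 -0.2] j [-0.46  0.78  0.47  1.65 -0.45  0.82  1.33]
tool delta units [-0.0025  0.0087  0.01  ] dr units [-0.006 -0.006  0.001]
```

```bash
python3 -m pendant '{"slide":[[-0.0025,0.0087,0.0105],[0,0,0],[0,0,0],[0,0,0],[0,0,0],[0,0,0],[0,0,0]],"dr":[[0,0,0],[0,0,0],[0,0,0],[0,0,0],[0,0,0],[0,0,0],[0,0,0]],"claw":[0.6,0.5,0.4,0.4,0.4,0.4,0.4]}' 20; python3 go.py 0.6783 0.0651 0.0075 -0.447
```

```text
clock: 13.2
position: [0.6791, 0.0654, 0.0081]
ee_rot: [0.696, 3.062, 0.001]
force: [-0.5, 0.5, 6.8]
width: 0.435
gripper_force: 20.0
clock 13.2 pos [0.6791 0.0654 0.0081] yaw -0.4468 tilt 0.0014 0.0006 width 0.435 gf 20.0 F [-0.5  0.5  6.8] j [-0.46  0.79  0.47  1.64 -0.45  0.82  1.32]
tool delta units [ 0.0018 -0.0021  0.0021] dr units [0.009 0.009 0.002]
```

```bash
python3 -m pendant '{"slide":[[0,0,-0.03],[0,0,-0.12],[0,0,-0.15],[0,0,-0.15],[0.005,-0.1,0],[0.005,-0.14,0],[0.005,-0.14,0],[0.005,-0.14,0],[0.005,-0.14,0],[0.005,-0.14,0]],"dr":[[0,0,0],[0,0,0],[0,0,-0.7],[0,0,-0.73],[0,0,0],[0,0,0],[0,0,0],[0,0,0],[0,0,0],[0,0,0]],"claw":[0.4,0.4,0.4,0.4,0.4,0.4,0.4,0.4,0.4,0.4]}'; python3 -m pendant '{"slide":[[0,-0.08,0],[0,0,0],[0,0,0]],"dr":[[0,0,0],[0,0,0],[0,0,0]],"claw":[0.4,0.4,0.4]}';python3 go.py 0.5957 -0.1930 0.0845 -0.2752
```

```text
clock: 14.2
position: [0.6035, -0.1648, 0.1426]
ee_rot: [-0.431, -3.112, -0.0]
force: [-0.4, -0.3, -1.0]
width: 0.43
gripper_force: 20.0
clock: 14.5
position: [0.5977, -0.1868, 0.1424]
ee_rot: [-0.433, -3.112, -0.001]
force: [-0.1, 1.0, -0.8]
width: 0.431
gripper_force: 20.0
clock 14.5 pos [ 0.5977 -0.1868  0.1424] yaw -0.2768 tilt 0.0000 0.0004 width 0.431 gf 20.0 F [-0.1  1.  -0.8] j [-0.12  0.55  0.51  1.7  -0.31  0.98  1.8 ]
tool delta units [ 0.0008 -0.0217  0.1931] dr units [ 0.003 -0.001 -0.013]
```

```bash
python3 -m pendant '{"slide":[[0,-0.0217,0.05],[0,0,0.08],[0,0,0.04],[0,0,0],[0,0,0]],"dr":[[0,0,-0.01],[0,0,0],[0,0,0],[0,0,0],[0,0,0]],"claw":[0.4,0.4,0.4,0.4,0.4]}'; python3 go.py 0.5957 -0.1930 0.0845 -0.2752
```

```text
clock: 15.0
position: [0.5964, -0.1922, 0.091]
ee_rot: [-0.428, -3.112, -0.0]
force: [0.3, -0.3, -0.9]
width: 0.433
gripper_force: 20.0
clock 15.0 pos [ 0.5964 -0.1922  0.091 ] yaw -0.2732 tilt -0.0006 0.0001 width 0.433 gf 20.0 F [ 0.3 -0.3 -0.9] j [-0.09  0.61  0.48  1.74 -0.35  0.88  1.84]
tool delta units [ 0.0015 -0.0032  0.0216] dr units [-0.    -0.005  0.017]
```

```bash
python3 -m pendant '{"slide":[[0.002,-0.003,0.01],[0,0,0.008],[0,0,0]],"dr":[[0,0,0.015],[0,0,0],[0,0,0]],"claw":[0.4,0.4,0.4]}'; python3 -m pendant '{"slide":[[0,0,0.003],[0,0,0]],"dr":[[0,0,0],[0,0,0]],"claw":[0.4,0.4]}';  python3 go.py 0.5957 -0.1930 0.0845 -0.2752
```

```text
clock: 15.3
position: [0.5955, -0.1933, 0.0859]
ee_rot: [0.432, 3.111, 0.0]
force: [-0.2, 0.4, -0.6]
width: 0.432
gripper_force: 20.0
clock: 15.5
position: [0.5955, -0.1933, 0.0849]
ee_rot: [0.432, 3.112, 0.0]
force: [-0.6, -0.1, -1.7]
width: 0.432
gripper_force: 20.0
clock 15.5 pos [ 0.5955 -0.1933  0.0849] yaw -0.2758 tilt 0.0002 0.0001 width 0.432 gf 20.0 F [-0.6 -0.1 -1.7] j [-0.09  0.61  0.48  1.75 -0.35  0.87  1.84]
tool delta units [-0.0003  0.0012  0.0014] dr units [ 0.001  0.002 -0.005]
```

```bash
for i in 1 2 3; do python3 -m pendant '{"slide":[[0,0,0.003],[0,0,0]],"dr":[[0,0,0],[0,0,0]],"claw":[0.4,0.4]}' | grep -E "position|force:"; done
```

```text
position: [0.5956, -0.1934, 0.0841]
force: [0.1, 0.4, 0.9]
gripper_force: 20.0
position: [0.5956, -0.1934, 0.0841]
force: [-3.3, 2.1, 10.2]
gripper_force: 20.0
position: [0.5956, -0.1934, 0.084]
force: [-6.5, 3.2, 19.9]
gripper_force: 20.0
```

```bash
python3 -m pendant '{"slide":[[0,0,-0.0055],[0,0,0],[0,0,0],[0,0,-0.03],[0,0,-0.1],[0,0,-0.15],[0.02,0.12,0],[0.025,0.14,0],[0.025,0.14,0],[0.025,0.14,0]],"dr":[[0,0,0],[0,0,0],[0,0,0],[0,0,0],[0,0,0],[0,0,0],[0,0,0],[0,0,0],[0,0,0],[0,0,0]],"claw":[0.4,0.55,0.62,0.65,0.65,0.65,0.65,0.65,0.65,0.65]}'; python3 -m pendant '{"slide":[[0.025,0.14,0],[0.025,0.14,0],[0.025,0.14,0],[0.025,0.14,0],[0.025,0.14,0],[0.025,0.14,0],[0.025,0.14,0],[0,0,0]],"dr":[[0,0,0],[0,0,0],[0,0,0],[0,0,0],[0,0,0],[0,0,0],[0,0,0],[0,0,0]],"claw":[0.65,0.65,0.65,0.65,0.65,0.65,0.65,0.65]}';python3 go.py 0.6412 0.273 0.05 -0.755
python3 - <<'E'
import cv2,numpy as np
from cell import arm
from mos import crop
s=arm.get_image("scene")[:,:,::-1];t=arm.get_image("top")[:,:,::-1]
cv2.imwrite("pics/raw_top5.png",t);cv2.imwrite("pics/raw_scene5.png",s)
m=np.hstack([crop(t,330,165,66,90,6),crop(s,172,98,66,90,6)])
cv2.imwrite("pics/m5.png",np.clip(m*1.3,0,255).astype('uint8'))
E
```

```text
clock: 17.1
position: [0.6123, -0.0282, 0.1685]
ee_rot: [0.432, 3.111, 0.0]
force: [0.8, 0.1, -0.1]
width: 0.65
gripper_force: 0.0
clock: 17.9
position: [0.6402, 0.2767, 0.1672]
ee_rot: [-0.417, -3.112, -0.006]
force: [-0.5, 0.1, -0.1]
width: 0.651
gripper_force: 0.0
clock 17.9 pos [0.6402 0.2767 0.1672] yaw -0.2662 tilt -0.0010 0.0039 width 0.651 gf 0.0 F [-0.5  0.1 -0.1] j [-0.77  0.63  0.49  1.47 -0.32  1.11  1.08]
tool delta units [-0.0073 -0.0124  0.3907] dr units [ 0.025 -0.023  4.074]
```

View pics/m5.png

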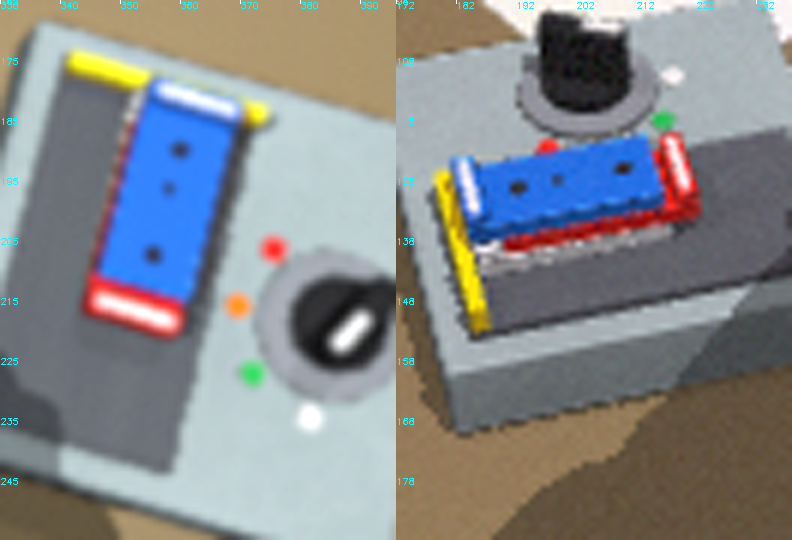

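Run:
```python
from run1 import *
h=fit(H,.003,(.5,-.15,-.25))[0]
def O6(cam,off,sub,pts): return [(cam,(off[0]+(u-sub)/6-.42,off[1]+v/6-.42),X) for (u,v),X in pts]
bt=O6("top",(330,165),0,[((155,77),(45,20,17)),((246,104),(45,-20,17)),((100,274),(-45,20,10)),((190,303),(-45,-20,10))])
bs=O6("scene",(172,98),396,[((451,158),(45,-20,17)),((471,224),(45,20,17)),((648,137),(-45,-20,10)),((665,203),(-45,20,10))])
rt=O6("top",(330,165),0,[((84,313),(45,-20,17)),((178,337),(45,20,17))])
rs=O6("scene",(172,98),396,[((678,132),(45,20,17)),((699,203),(45,-20,17))])
def loc(p): 
    d=p[:2]-h[:2];c,s=np.cos(h[2]),np.sin(h[2]);return (np.array([c*d[0]+s*d[1],-s*d[0]+c*d[1]])*1000).round(1),(p[2]-h[2]).round(3)
for n,o in(("b top",bt),("b scene",bs),("b",bt+bs)):
    p,r=fit(o,.079,(.59,-.19,-.27));print(n,loc(p),r.round(1).tolist())
for n,o in(("r top",rt),("r scene",rs),("r",rt+rs)):
    p,r=fit(o,.069,(.58,-.19,2.87));print(n,loc(p),r.round(1).tolist())
# knob pointer, bar top z=94-3.. heater z 94
from cell import arm
c=C["top"]
def ray(u,v,z):
    d=np.linalg.inv(c["K"])@[u,v,1]*[1,-1,-1];d=R.from_rotvec(c["orientation"]).apply(d);return c["xyz"]+d*(z-c["xyz"][2])/d[2]
q=[ray(330+u/6-.42,165+v/6-.42,.097) for u,v in((334,348),(367,317))]
print([loc(np.r_[x[:2],0])[0] for x in q]); d=loc(np.r_[q[0][:2],0])[0]-loc(np.r_[q[1][:2],0])[0];print("theta",np.arctan2(d[1],-d[0]), "knob world",place(h,.003,(0,-55,0)))
```

```text
b top (array([30.3, 36.1]), np.float64(-0.004)) [[0.2, -0.1], [-0.1, -0.1], [-0.0, 0.3], [-0.1, -0.0]]
b scene (array([29.5, 40.7]), np.float64(-0.026)) [[0.2, 0.6], [-0.9, -0.2], [0.2, 0.3], [0.3, -0.7]]
b (array([29.7, 37.4]), np.float64(-0.009)) [[-0.2, -0.1], [-0.5, 0.0], [-0.6, 0.3], [-0.7, 0.1], [-0.2, -0.1], [-1.0, -0.9], [-0.3, -0.7], [0.0, -1.8]]
r top (array([14.1, 39.3]), np.float64(3.184)) [[0.3, 0.1], [-0.3, -0.1]]
r scene (array([15.6, 41.5]), np.float64(3.133)) [[0.1, 1.0], [-0.1, -0.9]]
r (array([14.5, 39.1]), np.float64(3.162)) [[0.1, -0.3], [-0.5, -0.1], [-0.0, 0.1], [0.1, -2.0]]
[array([-17.2, -45.4]), array([ -0.2, -55.8])]
theta 0.5490251398075965 knob world [[ 0.54130357 -0.27442252  0.003     ]]
```

```bash
python3 -m pendant '{"slide":[[-0.005,-0.01,0],[0,0,0],[0,0,0.06],[0,0,0.1],[0,0,0.1],[0,0,0.1],[0,0,0]],"dr":[[0,0,0.8],[0,0,0.82],[0,0,0.82],[0,0,0.82],[0,0,0.82],[0,0,0],[0,0,0]],"claw":[0.65,0.65,0.65,0.65,0.65,0.65,0.65]}';python3 go.py 0.6412 0.273 0.008 -0.755
```

```text
clock: 18.7
position: [0.6398, 0.2616, 0.0562]
ee_rot: [-1.174, -2.909, 0.009]
force: [-0.1, 0.9, 0.0]
width: 0.646
gripper_force: 0.0
clock 18.7 pos [0.6398 0.2616 0.0562] yaw -0.7673 tilt -0.0060 -0.0035 width 0.646 gf 0.0 F [-0.1  0.9  0. ] j [-0.8   0.76  0.56  1.59 -0.47  0.94  0.72]
tool delta units [0.0228 0.0317 0.1606] dr units [-0.056 -0.016 -0.103]
```

```bash
python3 -m pendant '{"slide":[[0.0228,0.0317,0.08],[0,0,0.05],[0,0,0],[0,0,0]],"dr":[[0,0,-0.1],[0,0,0],[0,0,0],[0,0,0]],"claw":[0.65,0.65,0.65,0.65]}';python3 go.py 0.6412 0.273 0.008 -0.755
```

```text
clock: 19.1
position: [0.6444, 0.2748, 0.0218]
ee_rot: [1.157, 2.92, -0.0]
force: [-0.7, 0.2, 0.8]
width: 0.651
gripper_force: 0.0
clock 19.1 pos [0.6444 0.2748 0.0218] yaw -0.7544 tilt 0.0005 -0.0003 width 0.651 gf 0.0 F [-0.7  0.2  0.8] j [-0.8   0.81  0.53  1.59 -0.49  0.88  0.74]
tool delta units [ 0.0038 -0.0117  0.046 ] dr units [0.001 0.005 0.005]
```

```bash
python3 -m pendant '{"slide":[[0.0038,-0.0117,0.03],[0,0,0.015],[0,0,0],[0,0,0],[0,0,0],[0,0,0],[0,0,0],[0,0,0]],"dr":[[0,0,0],[0,0,0],[0,0,0],[0,0,0],[0,0,0],[0,0,0],[0,0,0],[0,0,0]],"claw":[0.65,0.65,0.6,0.5,0.4,0.4,0.4,0.4]}' 20;python3 go.py 0.6412 0.273 0.008 -0.755
```

```text
clock: 19.9
position: [0.641, 0.2742, 0.0076]
ee_rot: [1.155, 2.921, 0.001]
force: [0.5, 0.4, 1.6]
width: 0.433
gripper_force: 20.0
clock 19.9 pos [0.641  0.2742 0.0076] yaw -0.7533 tilt 0.0006 0.0003 width 0.433 gf 20.0 F [0.5 0.4 1.6] j [-0.79  0.82  0.52  1.6  -0.5   0.86  0.75]
tool delta units [-0.0032 -0.0024 -0.0015] dr units [0.005 0.002 0.014]
```

```bash
python3 -m pendant '{"slide":[[0,0,-0.03],[0,0,-0.12],[0,0,-0.15],[0,0,-0.14],[0,0,-0.06],[-0.02,-0.1,0],[-0.02,-0.14,0],[-0.02,-0.14,0],[-0.02,-0.14,0],[-0.02,-0.14,0]],"dr":[[0,0,0],[0,0,-0.98],[0,0,-1],[0,0,-1],[0,0,-1],[0,0,0],[0,0,0],[0,0,0],[0,0,0],[0,0,0]],"claw":[0.4,0.4,0.4,0.4,0.4,0.4,0.4,0.4,0.4,0.4]}'; python3 -m pendant '{"slide":[[-0.02,-0.14,0],[-0.02,-0.14,0],[-0.02,-0.14,0],[-0.02,-0.14,0],[-0.02,-0.14,0],[-0.02,-0.12,0],[0,-0.06,0],[0,0,0],[0,0,0],[0,0,0]],"dr":[[0,0,0],[0,0,0],[0,0,0],[0,0,0],[0,0,0],[0,0,0],[0,0,0],[0,0,0],[0,0,0],[0,0,0]],"claw":[0.4,0.4,0.4,0.4,0.4,0.4,0.4,0.4,0.4,0.4]}';python3 go.py 0.5796 -0.1889 0.0936 -0.2755
```

```text
clock: 20.9
position: [0.615, 0.0736, 0.1579]
ee_rot: [0.432, 3.112, 0.0]
force: [0.5, 0.4, -0.5]
width: 0.431
gripper_force: 20.0
clock: 21.9
position: [0.5788, -0.1869, 0.1573]
ee_rot: [-0.429, -3.112, -0.002]
force: [0.4, -0.2, -0.9]
width: 0.431
gripper_force: 20.0
clock 21.9 pos [ 0.5788 -0.1869  0.1573] yaw -0.2739 tilt 0.0000 0.0010 width 0.431 gf 20.0 F [ 0.4 -0.2 -0.9] j [-0.13  0.5   0.51  1.73 -0.29  0.98  1.79]
tool delta units [-0.0044 -0.0061  0.2124] dr units [ 0.008 -0.002  0.013]
```

```bash
python3 -m pendant '{"slide":[[-0.004,-0.006,0.05],[0,0,0.08],[0,0,0.05],[0,0,0],[0,0,0]],"dr":[[0,0,0.013],[0,0,0],[0,0,0],[0,0,0],[0,0,0]],"claw":[0.4,0.4,0.4,0.4,0.4]}';python3 go.py 0.5796 -0.1889 0.0936 -0.2755
```

```text
clock: 22.4
position: [0.579, -0.1903, 0.103]
ee_rot: [-0.434, -3.111, 0.0]
force: [-0.2, -0.7, -0.5]
width: 0.429
gripper_force: 20.0
clock 22.4 pos [ 0.579  -0.1903  0.103 ] yaw -0.2770 tilt -0.0009 0.0001 width 0.429 gf 20.0 F [-0.2 -0.7 -0.5] j [-0.1   0.57  0.48  1.78 -0.33  0.88  1.83]
tool delta units [-0.0005  0.0051  0.0312] dr units [-0.002 -0.007 -0.013]
```

```bash
python3 -m pendant '{"slide":[[-0.0005,0.005,0.015],[0,0,0.01],[0,0,0.003],[0,0,0],[0,0,0]],"dr":[[0,0,-0.013],[0,0,0],[0,0,0],[0,0,0],[0,0,0]],"claw":[0.4,0.4,0.4,0.4,0.4]}';python3 go.py 0.5796 -0.1889 0.0936 -0.2755;python3 -m pendant '{"slide":[[0,0,0.002],[0,0,0]],"dr":[[0,0,0],[0,0,0]],"claw":[0.4,0.4]}' | grep -E "position|force:"
```

```text
clock: 22.9
position: [0.5798, -0.1892, 0.0951]
ee_rot: [0.432, 3.111, 0.0]
force: [-0.2, -0.0, -1.7]
width: 0.433
gripper_force: 20.0
clock 22.9 pos [ 0.5798 -0.1892  0.0951] yaw -0.2758 tilt 0.0004 -0.0000 width 0.433 gf 20.0 F [-0.2 -0.  -1.7] j [-0.1   0.58  0.48  1.78 -0.34  0.86  1.83]
tool delta units [0.0009 0.0009 0.0049] dr units [ 0.001  0.003 -0.003]
position: [0.5797, -0.1892, 0.0943]
force: [1.2, -0.0, -1.3]
gripper_force: 20.0
```

```bash
for i in 1 2; do python3 -m pendant '{"slide":[[0,0,0.002],[0,0,0]],"dr":[[0,0,0],[0,0,0]],"claw":[0.4,0.4]}' | grep -E "position|force:"; done
```

```text
position: [0.5796, -0.1891, 0.0936]
force: [-0.6, -0.4, -1.1]
gripper_force: 20.0
position: [0.5797, -0.1892, 0.0935]
force: [-2.6, 1.0, 4.7]
gripper_force: 20.0
```

```bash
python3 -m pendant '{"slide":[[0,0,-0.001],[0,0,0],[0,0,0],[0,0,-0.03],[0,0,-0.1],[0,0,-0.12],[0.02,0.12,0],[0.02,0.14,0],[0.02,0.14,0],[0.02,0.14,0]],"dr":[[0,0,0],[0,0,0],[0,0,0],[0,0,0],[0,0,0],[0,0,0],[0,0,0],[0,0,0],[0,0,0],[0,0,0]],"claw":[0.4,0.55,0.62,0.65,0.65,0.65,0.65,0.65,0.65,0.65]}'; python3 -m pendant '{"slide":[[0.02,0.14,0],[0.02,0.14,0],[0.02,0.14,0],[0.02,0.14,0],[0.02,0.14,0],[0,0,0]],"dr":[[0,0,0],[0,0,0],[0,0,0],[0,0,0],[0,0,0],[0,0,0]],"claw":[0.65,0.65,0.65,0.65,0.65,0.65]}'
python3 - <<'E'
import cv2,numpy as np
from cell import arm
from mos import crop
s=arm.get_image("scene")[:,:,::-1];t=arm.get_image("top")[:,:,::-1]
cv2.imwrite("pics/raw_top6.png",t);cv2.imwrite("pics/raw_scene6.png",s)
m=np.hstack([crop(t,330,165,66,90,6),crop(s,172,98,66,90,6)])
cv2.imwrite("pics/m6.png",np.clip(m*1.6,0,255).astype('uint8'))
E
```

```text
clock: 24.5
position: [0.6009, -0.0253, 0.1693]
ee_rot: [0.432, 3.111, 0.001]
force: [1.3, 0.9, -0.1]
width: 0.654
gripper_force: 0.0
clock: 25.1
position: [0.6285, 0.1924, 0.1682]
ee_rot: [-0.417, -3.113, -0.006]
force: [-0.5, 1.4, -0.2]
width: 0.651
gripper_force: 0.0
```

View pics/m6.png

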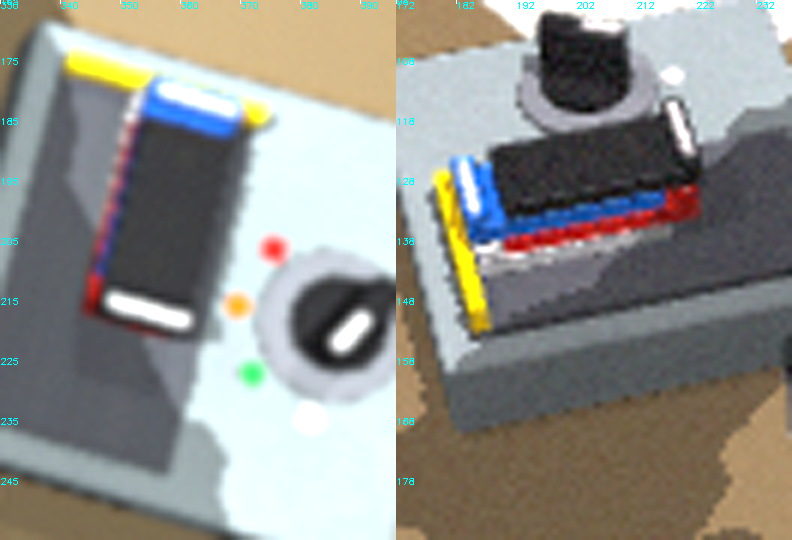

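```bash
python3 - <<'E'
from run1 import *
h=fit(H,.003,(.5,-.15,-.25))[0]
def m(n,p):
    off,sub={"top":((330,165),0),"scene":((172,98),396/6)}[n]; return ((proj(n,place(h,.003,p))+.42-off)*6+[sub*6,0]).round(0).tolist()
y=37.5;x=14.7
for n in("top","scene"):
    print(n,"plain top",m(n,[(x+45,y+20,96),(x+45,y-20,96)]),"lip outer top",m(n,[(x-45,y+20,103),(x-45,y-20,103)]),"blue lip inner",m(n,[(64.7,y+20,93),(64.7,y-20,93)]))
E
python3 go.py 0.5413 -0.2744 0.13 0.274
```

```text
top plain top [[146.0, 108.0], [236.0, 134.0]] lip outer top [[98.0, 304.0], [190.0, 332.0]] blue lip inner [[147.0, 98.0], [236.0, 125.0]]
scene plain top [[498.0, 208.0], [482.0, 147.0]] lip outer top [[696.0, 158.0], [675.0, 99.0]] blue lip inner [[488.0, 215.0], [471.0, 154.0]]
clock 25.2 pos [0.6289 0.1849 0.1686] yaw -0.2731 tilt 0.0001 -0.0001 width 0.649 gf 0.0 F [ 0.2 -0.6  0.2] j [-0.68  0.56  0.49  1.59 -0.29  1.06  1.18]
tool delta units [-0.1318 -1.553   0.1287] dr units [-1.000e-03  1.000e-03 -4.559e+00]
```

Run:
```python
from run1 import *
h=fit(H,.003,(.5,-.15,-.25))[0]
c_,s_=np.cos(h[2]),np.sin(h[2])
def cen(f,x0,y0,x1,y1):
    im=cv2.imread(f).astype(float);w=im.min(2)[y0:y1,x0:x1];t=.55*w.max();w=np.clip(w-t,0,None)
    n,l,st,ce=cv2.connectedComponentsWithStats((w>0).astype('uint8'));k=1+np.argmax([w[l==i].sum() for i in range(1,n)]);w=w*(l==k)
    Y,X=np.mgrid[y0:y1,x0:x1];return np.array([(w*X).sum(),(w*Y).sum()])/w.sum(),int((w>0).sum())
def back(n,uv,zh):
    c=C[n];d=R.from_rotvec(c["orientation"]).apply((np.linalg.inv(c["K"])@[*uv,1])*[1,-1,-1]);p=c["xyz"]+d*((zh/1000+.003)-c["xyz"][2])/d[2]
    d=p[:2]-h[:2];return (np.array([c_*d[0]+s_*d[1],-s_*d[0]+c_*d[1]])*1000).round(1)
# windows from mosaics (6x)
W={"red5":("5",83,(344,211,362,222),(215,119,224,131)),"blue5":("5",93,(354,176,372,186),(180,122,187,136)),
   "blue6":("6",93,(354,176,372,184),(180,122,187,136)),"black6":("6",103,(345,211,364,221),(215,113,224,126))}
for k,(i,z,a,b) in W.items():
    for n,w in(("top",a),("scene",b)):
        uv,m=cen(f"pics/raw_{n}{i}.png",*w);print(k,n,uv.round(1),m,"lip at heater",back(n,uv,z))
```

```text
red5 top [352.2 216.3] 38 lip at heater [-24.1  36.9]
red5 scene [218.5 124.6] 18 lip at heater [-25.5  37.4]
blue5 top [363.2 179.5] 105 lip at heater [75.4 35.5]
blue5 scene [183.5 126.7] 40 lip at heater [68.9 29.9]
blue6 top [363.2 179.5] 104 lip at heater [75.5 35.6]
blue6 scene [183.4 126.7] 40 lip at heater [69. 30.]
black6 top [354.4 216.4] 41 lip at heater [-26.6  36.2]
black6 scene [220.  117.2] 55 lip at heater [-32.2  30.8]
```

Run:
```python
from run1 import *
h=fit(H,.003,(.5,-.15,-.25))[0]
c_,s_=np.cos(h[2]),np.sin(h[2])
def cen(f,x0,y0,x1,y1,fr):
    im=cv2.imread(f).astype(float);g=im[...,2];w=g[y0:y1,x0:x1]*(im[y0:y1,x0:x1,0]>.8*im[y0:y1,x0:x1,2]);t=fr*w.max();w=np.clip(w-t,0,None)
    n,l,st,ce=cv2.connectedComponentsWithStats((w>0).astype('uint8'));k=1+np.argmax([w[l==i].sum() for i in range(1,n)]);w=w*(l==k)
    Y,X=np.mgrid[y0:y1,x0:x1];return np.array([(w*X).sum(),(w*Y).sum()])/w.sum(),int((w>0).sum())
def back(n,uv,zh):
    c=C[n];d=R.from_rotvec(c["orientation"]).apply((np.linalg.inv(c["K"])@[*uv,1])*[1,-1,-1]);p=c["xyz"]+d*((zh/1000+.003)-c["xyz"][2])/d[2]
    d=p[:2]-h[:2];return (np.array([c_*d[0]+s_*d[1],-s_*d[0]+c_*d[1]])*1000).round(1)
W={"red5":("5",83,(344,211,362,222),(215,119,224,131)),
   "blue6":("6",93,(355,177,371,187),(180,123,186,136)),"blue5":("5",93,(355,177,371,187),(180,123,186,136)),"black6":("6",103,(345,211,364,221),(216,113,223,125))}
for k,(i,z,a,b) in W.items():
    for n,w in(("top",a),("scene",b)):
      for fr in(.6,.8):
        uv,m=cen(f"pics/raw_{n}{i}.png",*w,fr);print(k,n,fr,uv.round(1),m,"lip",back(n,uv,z))
t=cv2.imread("pics/raw_top6.png")[176:190,360:363].mean(1).round(0).astype(int);print(t.tolist())
```

```text
red5 top 0.6 [352.5 216.4] 19 lip [-24.1  36.1]
red5 top 0.8 [352.6 216.4] 19 lip [-24.1  36.1]
red5 scene 0.6 [218.5 124.5] 8 lip [-25.5  36.7]
red5 scene 0.8 [218.5 124.4] 8 lip [-25.5  36.5]
blue6 top 0.6 [363.5 180. ] 87 lip [74.5 34.5]
blue6 top 0.8 [362.3 180.9] 23 lip [71.2 36.9]
blue6 scene 0.6 [183.5 128.1] 25 lip [69.6 35.2]
blue6 scene 0.8 [183.7 128.9] 10 lip [69.8 38.3]
blue5 top 0.6 [363.5 180. ] 87 lip [74.5 34.5]
blue5 top 0.8 [362.3 180.9] 23 lip [71.2 36.9]
blue5 scene 0.6 [183.5 128. ] 26 lip [69.6 35. ]
blue5 scene 0.8 [183.7 128.9] 10 lip [69.8 38.2]
black6 top 0.6 [354.4 216.4] 37 lip [-26.6  36.3]
black6 top 0.8 [354.7 216.4] 23 lip [-26.6  35.6]
black6 scene 0.6 [218.8 118.5] 16 lip [-28.1  34.9]
black6 scene 0.8 [219.  118.8] 10 lip [-28.3  36.3]
[[158, 155, 143], [162, 164, 150], [152, 165, 149], [173, 166, 146], [206, 195, 187], [211, 195, 186], [188, 140, 119], [158, 87, 51], [175, 85, 31], [155, 79, 36], [91, 54, 39], [45, 40, 40], [39, 39, 40], [42, 41, 40]]
```

```bash
python3 go.py 0.5797 -0.1892 0.12 -0.2757; python3 -m pendant '{"slide":[[-0.02,-0.1,0],[-0.02,-0.14,0],[-0.02,-0.14,0],[-0.02,-0.14,0],[-0.02,-0.14,0],[-0.02,-0.14,0],[-0.02,-0.14,0],[-0.01,-0.14,0],[0,-0.14,0],[0,-0.04,0]],"dr":[[0,0,0],[0,0,0],[0,0,0],[0,0,0],[0,0,0],[0,0,0],[0,0,0],[0,0,0],[0,0,0],[0,0,0]],"claw":[0.65,0.65,0.65,0.65,0.65,0.65,0.65,0.65,0.65,0.65]}'; python3 -m pendant '{"slide":[[0,0,0],[0,0,0],[0,0,0]],"dr":[[0,0,0],[0,0,0],[0,0,0]],"claw":[0.65,0.65,0.65]}' >/dev/null; python3 go.py 0.5797 -0.1892 0.0945 -0.2757
```

```text
clock 25.2 pos [0.6289 0.1849 0.1686] yaw -0.2731 tilt 0.0001 -0.0001 width 0.649 gf 0.0 F [ 0.2 -0.6  0.2] j [-0.68  0.56  0.49  1.59 -0.29  1.06  1.18]
tool delta units [-0.1784 -1.245   0.162 ] dr units [-0.001  0.001  0.022]
clock: 26.2
position: [0.5662, -0.2004, 0.1695]
ee_rot: [0.447, 3.109, -0.005]
force: [0.2, 0.1, 0.8]
width: 0.649
gripper_force: 0.0
clock 26.5 pos [ 0.5699 -0.1907  0.1683] yaw -0.2736 tilt 0.0001 0.0010 width 0.650 gf 0.0 F [0.6 1.1 0.5] j [-0.13  0.48  0.52  1.74 -0.28  1.    1.8 ]
tool delta units [-0.0302  0.0133  0.2461] dr units [ 0.008 -0.001  0.017]
```

```bash
python3 -m pendant '{"slide":[[-0.03,0.013,0.05],[0,0,0.09],[0,0,0.07],[0,0,0.02],[0,0,0],[0,0,0]],"dr":[[0,0,0.017],[0,0,0],[0,0,0],[0,0,0],[0,0,0],[0,0,0]],"claw":[0.6,0.6,0.6,0.6,0.6,0.6]}'; python3 go.py 0.5797 -0.1892 0.0945 -0.2757
```

```text
clock: 27.1
position: [0.5798, -0.191, 0.0998]
ee_rot: [0.434, 3.111, -0.0]
force: [-0.6, 0.7, -0.2]
width: 0.6
gripper_force: 0.0
clock 27.1 pos [ 0.5798 -0.191   0.0998] yaw -0.2773 tilt 0.0007 -0.0003 width 0.600 gf 0.0 F [-0.6  0.7 -0.2] j [-0.1   0.57  0.48  1.78 -0.33  0.87  1.83]
tool delta units [0.0019 0.0057 0.0178] dr units [-0.     0.006 -0.014]
```

```bash
python3 -m pendant '{"slide":[[0.001,0.006,0.012],[0,0,0.006],[0,0,0],[0,0,0],[0,0,0],[0,0,0],[0,0,0],[0,0,0],[0,0,0]],"dr":[[0,0,-0.013],[0,0,0],[0,0,0],[0,0,0],[0,0,0],[0,0,0],[0,0,0],[0,0,0],[0,0,0]],"claw":[0.6,0.6,0.55,0.5,0.45,0.4,0.4,0.4,0.4]}' 15; python3 go.py 0.5797 -0.1892 0.0945 -0.2757;  python3 -m pendant '{"slide":[[0,0,-0.009],[-0.0045,0,0],[-0.0045,0,0],[0,0,0],[0,0,0]],"dr":[[0,0,0],[0,0,0],[0,0,0],[0,0,0],[0,0,0]],"claw":[0.4,0.4,0.4,0.4,0.4]}';python3 go.py 0.5823 -0.1899 0.0945 -0.2757
```

```text
clock: 28.0
position: [0.5794, -0.1894, 0.0941]
ee_rot: [0.433, 3.111, 0.0]
force: [-0.4, 0.1, 3.0]
width: 0.433
gripper_force: 15.0
clock 28.0 pos [ 0.5794 -0.1894  0.0941] yaw -0.2764 tilt 0.0002 0.0000 width 0.433 gf 15.0 F [-0.4  0.1  3. ] j [-0.1   0.58  0.48  1.79 -0.34  0.86  1.83]
tool delta units [-0.0009  0.001  -0.0013] dr units [ 0.001  0.002 -0.006]
clock: 28.5
position: [0.5819, -0.1901, 0.0965]
ee_rot: [-0.433, -3.111, -0.0]
force: [0.4, 0.5, -1.6]
width: 0.43
gripper_force: 15.0
clock 28.5 pos [ 0.5819 -0.1901  0.0965] yaw -0.2763 tilt -0.0002 0.0001 width 0.430 gf 15.0 F [ 0.4  0.5 -1.6] j [-0.1   0.58  0.48  1.78 -0.34  0.87  1.83]
tool delta units [-0.0013  0.001   0.0068] dr units [ 0.    -0.002 -0.005]
```

Lower it and feel for contact.

```bash
for i in 1 2 ; do python3 -m pendant '{"slide":[[0,0,0.0035],[0,0,0]],"dr":[[0,0,0],[0,0,0]],"claw":[0.4,0.4]}' | grep -E "position|force:"; done; python3 -m pendant '{"slide":[[0,0,0.0015],[0,0,0]],"dr":[[0,0,0],[0,0,0]],"claw":[0.4,0.4]}' | grep -E "position|force:"
```

```text
position: [0.5817, -0.1901, 0.0954]
force: [-0.1, 0.7, -1.0]
gripper_force: 15.0
position: [0.5818, -0.1901, 0.0944]
force: [0.0, 0.7, -1.0]
gripper_force: 15.0
position: [0.5819, -0.1901, 0.0942]
force: [0.3, -0.1, -1.0]
gripper_force: 15.0
```

```bash
python3 -m pendant '{"slide":[[0,0,0.002],[0,0,0]],"dr":[[0,0,0],[0,0,0]],"claw":[0.4,0.4]}' | grep -E "position|force:"; python3 -m pendant '{"slide":[[0,0,0],[0,0,0],[0,0,-0.03],[0,0,-0.1],[0,0,-0.12],[0.02,0.12,0],[0.02,0.14,0],[0.02,0.14,0],[0.02,0.14,0],[0.02,0.14,0]],"dr":[[0,0,0],[0,0,0],[0,0,0],[0,0,0],[0,0,0],[0,0,0],[0,0,0],[0,0,0],[0,0,0],[0,0,0]],"claw":[0.55,0.62,0.65,0.65,0.65,0.65,0.65,0.65,0.65,0.65]}'; python3 -m pendant '{"slide":[[0.02,0.14,0],[0.02,0.14,0],[0.02,0.14,0],[0,0,0],[0,0,0]],"dr":[[0,0,0],[0,0,0],[0,0,0],[0,0,0],[0,0,0]],"claw":[0.65,0.5,0.5,0.5,0.5]}'
python3 - <<'E'
import cv2,numpy as np
from cell import arm
from mos import crop
s=arm.get_image("scene")[:,:,::-1];t=arm.get_image("top")[:,:,::-1]
cv2.imwrite("pics/raw_top7.png",t);cv2.imwrite("pics/raw_scene7.png",s)
m=np.hstack([crop(t,330,165,66,90,6),crop(s,172,98,66,90,6)])
cv2.imwrite("pics/m7.png",np.clip(m*1.5,0,255).astype('uint8'))
from run1 import *
h=fit(H,.003,(.5,-.15,-.25))[0]
c_,s_=np.cos(h[2]),np.sin(h[2])
def cen(f,x0,y0,x1,y1,fr):
    im=cv2.imread(f).astype(float);g=im[...,2];w=g[y0:y1,x0:x1]*(im[y0:y1,x0:x1,0]>.8*im[y0:y1,x0:x1,2]);t=fr*w.max();w=np.clip(w-t,0,None)
    n,l,st,ce=cv2.connectedComponentsWithStats((w>0).astype('uint8'));k=1+np.argmax([w[l==i].sum() for i in range(1,n)]);w=w*(l==k)
    Y,X=np.mgrid[y0:y1,x0:x1];return np.array([(w*X).sum(),(w*Y).sum()])/w.sum(),int((w>0).sum())
def back(n,uv,zh):
    c=C[n];d=R.from_rotvec(c["orientation"]).apply((np.linalg.inv(c["K"])@[*uv,1])*[1,-1,-1]);p=c["xyz"]+d*((zh/1000+.003)-c["xyz"][2])/d[2]
    d=p[:2]-h[:2];return (np.array([c_*d[0]+s_*d[1],-s_*d[0]+c_*d[1]])*1000).round(1)
W={"blue7":("7",93,(355,177,371,187),(180,123,186,136)),"black7":("7",103,(345,210,364,220),(215,113,222,125))}
for k,(i,z,a,b) in W.items():
    for n,w in(("top",a),("scene",b)):
        uv,m=cen(f"pics/raw_{n}{i}.png",*w,.8);print(k,n,uv.round(1),m,"lip",back(n,uv,z))
E
python3 go.py 0.5413 -0.2744 0.13 0.274
```

```text
position: [0.5819, -0.1901, 0.0941]
force: [-2.3, 0.5, 5.6]
gripper_force: 15.0
clock: 30.3
position: [0.6089, 0.016, 0.1693]
ee_rot: [0.433, 3.111, 0.0]
force: [0.9, -0.4, 0.1]
width: 0.648
gripper_force: 0.0
clock: 30.8
position: [0.6257, 0.1419, 0.1687]
ee_rot: [0.428, 3.112, -0.0]
force: [0.4, -1.0, 0.1]
width: 0.499
gripper_force: 0.0
blue7 top [362.3 180.9] 23 lip [71.2 36.9]
blue7 scene [183.7 128.9] 10 lip [69.8 38.2]
black7 top [354.6 215.3] 24 lip [-24.   36.6]
black7 scene [219.3 113.9] 14 lip [-33.4  17.8]
clock 30.9 pos [0.6258 0.139  0.169 ] yaw -0.2777 tilt 0.0004 -0.0008 width 0.500 gf 0.0 F [ 0.2 -0.   0.6] j [-0.63  0.54  0.49  1.63 -0.28  1.04  1.25]
tool delta units [-0.1068 -1.4024  0.1309] dr units [-7.000e-03  3.000e-03 -4.598e+00]
```

View pics/m7.png

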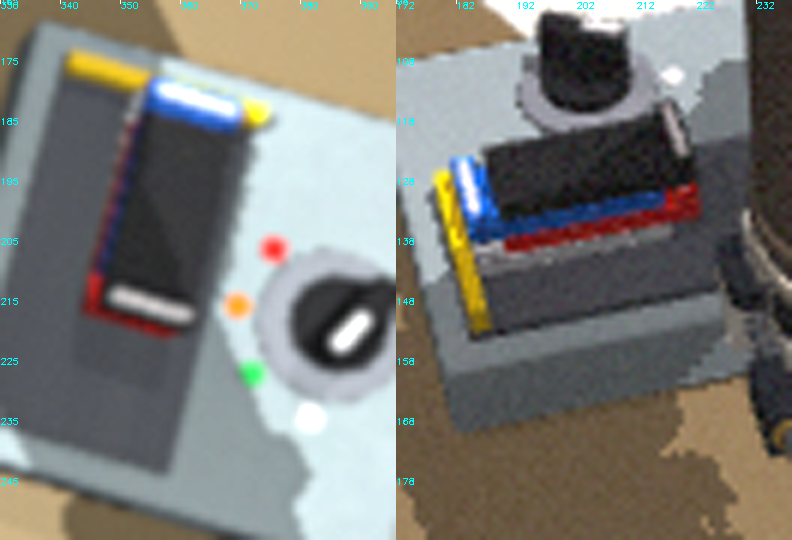

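```bash
python3 -m pendant '{"slide":[[-0.01,-0.1,0],[-0.01,-0.14,0],[-0.01,-0.14,0],[-0.01,-0.14,0],[-0.01,-0.14,0],[-0.01,-0.14,0],[-0.01,-0.14,0],[-0.01,-0.14,0],[-0.01,-0.14,0],[-0.01,-0.14,0]],"dr":[[0,0,0],[0,0,0],[0,0,0],[0,0,0],[0,0,0],[0,0,0],[0,0,0],[0,0,0],[0,0,0],[0,0,0]],"claw":[0.5,0.5,0.5,0.5,0.5,0.5,0.5,0.5,0.5,0.5]}'; python3 -m pendant '{"slide":[[0,-0.04,0],[0,0,0],[0,0,0],[0,0,0.05],[0,0,0.04],[0,0,0],[0,0,0]],"dr":[[0,0,0.9],[0,0,0.9],[0,0,0.9],[0,0,0.9],[0,0,0.95],[0,0,0],[0,0,0]],"claw":[0.5,0.5,0.5,0.5,0.5,0.5,0.5]}'; python3 go.py 0.5413 -0.2744 0.073 -0.824
```

```text
clock: 31.9
position: [0.5416, -0.2635, 0.1691]
ee_rot: [0.437, 3.111, -0.0]
force: [2.1, 0.6, -0.0]
width: 0.501
gripper_force: 0.0
clock: 32.6
position: [0.5393, -0.2728, 0.1419]
ee_rot: [-1.253, -2.881, 0.001]
force: [1.3, -0.3, 0.3]
width: 0.501
gripper_force: 0.0
clock 32.6 pos [ 0.5393 -0.2728  0.1419] yaw -0.8208 tilt -0.0003 -0.0004 width 0.501 gf 0.0 F [ 1.3 -0.3  0.3] j [-0.07  0.54  0.66  1.77 -0.4   0.97  1.51]
tool delta units [-0.0084  0.0016  0.2298] dr units [-0.005  0.001  0.027]
```

```bash
python3 -m pendant '{"slide":[[-0.0084,0.0016,0.05],[0,0,0.09],[0,0,0.07],[0,0,0.02],[0,0,0],[0,0,0]],"dr":[[0,0,0.02],[0,0,0],[0,0,0],[0,0,0],[0,0,0],[0,0,0]],"claw":[0.45,0.45,0.45,0.45,0.45,0.45]}'; python3 -m pendant '{"slide":[[0,0,0],[0,0,0],[0,0,0],[0,0,0],[0,0,0],[0,0,0],[0,0,0]],"dr":[[0,0,0],[0,0,0],[0,0,0],[0,0,0],[0,0,0],[0,0,0],[0,0,0]],"claw":[0.35,0.25,0.2,0.1,0.1,0.1,0.1]}' 15; python3 go.py 0.5413 -0.2744 0.073 -0.824
```

```text
clock: 33.2
position: [0.5425, -0.2739, 0.0733]
ee_rot: [1.258, 2.877, -0.0]
force: [0.2, 0.8, 0.4]
width: 0.446
gripper_force: 0.0
clock: 33.9
position: [0.5414, -0.2739, 0.0728]
ee_rot: [-1.26, -2.877, 0.001]
force: [-5.0, -0.8, 5.9]
width: 0.152
gripper_force: 15.0
clock 33.9 pos [ 0.5414 -0.2739  0.0728] yaw -0.8253 tilt -0.0007 -0.0004 width 0.152 gf 15.0 F [-5.  -0.8  5.9] j [-0.02  0.63  0.61  1.82 -0.47  0.84  1.56]
tool delta units [-0.001  -0.0012 -0.0005] dr units [-0.006 -0.001 -0.011]
```

```bash
python3 -m pendant '{"slide":[[0,0,0],[0,0,0],[0,0,0],[0,0,0],[0,0,0],[0,0,0],[0,0,0],[0,0,0],[0,0,0],[0,0,0]],"dr":[[0,0,0.5],[0,0,0.9],[0,0,0.9],[0,0,0.9],[0,0,0.9],[0,0,0.9],[0,0,0.9],[0,0,0.9],[0,0,0.8],[0,0,0.3]],"claw":[0.1,0.1,0.1,0.1,0.1,0.1,0.1,0.1,0.1,0.1]}' 25; python3 -m pendant '{"slide":[[0,0,0],[0,0,0],[0,0,0]],"dr":[[0,0,0],[0,0,0],[0,0,0]],"claw":[0.1,0.1,0.1]}' > /dev/null; python3 go.py 0.5413 -0.2744 0.073 -1.775
```

```text
clock: 34.9
position: [0.5414, -0.2739, 0.0729]
ee_rot: [2.438, 1.981, -0.002]
force: [-3.4, -1.0, 7.3]
width: 0.15
gripper_force: 25.0
clock 35.2 pos [ 0.5414 -0.2739  0.0729] yaw -1.7734 tilt -0.0006 -0.0005 width 0.151 gf 25.0 F [-5.  -1.5  6.2] j [-0.17  0.72  0.87  1.83 -0.68  0.92  0.8 ]
tool delta units [-0.0017  0.0001 -0.0005] dr units [-0.004  0.005  0.013]
```

```bash
python3 -m pendant '{"slide":[[0,0,0],[0,0,0],[0,0,0],[0,0,-0.05],[0,0,-0.13],[0,0,-0.15],[0,0,-0.05],[0.1,0,0],[0.14,0,0],[0.14,0,0]],"dr":[[0,0,0],[0,0,0],[0,0,0],[0,0,0],[0,0,0],[0,0,0],[0,0,0],[0,0,0],[0,0,0],[0,0,0]],"claw":[0.3,0.45,0.45,0.45,0.45,0.45,0.45,0.45,0.45,0.45]}'; python3 -m pendant '{"slide":[[0.14,0,0],[0.14,0,0],[0.14,0,0],[0.14,0,0],[0.14,0,0],[0.14,0,0],[0.14,0,0],[0.14,0,0],[0,0,0],[0,0,0]],"dr":[[0,0,0],[0,0,0],[0,0,0],[0,0,0],[0,0,0],[0,0,0],[0,0,0],[0,0,0],[0,0,0],[0,0,0]],"claw":[0.45,0.45,0.45,0.45,0.45,0.45,0.45,0.45,0.45,0.45]}'
python3 - <<'E'
import cv2,numpy as np
from cell import arm
from mos import crop
s=arm.get_image("scene")[:,:,::-1];t=arm.get_image("top")[:,:,::-1]
cv2.imwrite("pics/raw_top8.png",t);cv2.imwrite("pics/raw_scene8.png",s)
m=np.vstack([np.hstack([crop(t,325,165,80,70,5),crop(s,168,88,80,70,5)]),cv2.resize(np.hstack([t,s]),(800,250))])
cv2.imwrite("pics/m8.png",np.clip(m*1.3,0,255).astype('uint8'))
E
```

```text
clock: 36.2
position: [0.5651, -0.1608, 0.1875]
ee_rot: [2.435, 1.984, 0.002]
force: [0.5, -0.1, -0.5]
width: 0.453
gripper_force: 0.0
clock: 37.2
position: [0.6322, 0.1688, 0.1866]
ee_rot: [2.431, 1.989, -0.001]
force: [-0.1, -0.6, 0.9]
width: 0.448
gripper_force: 0.0
```

View pics/m8.png

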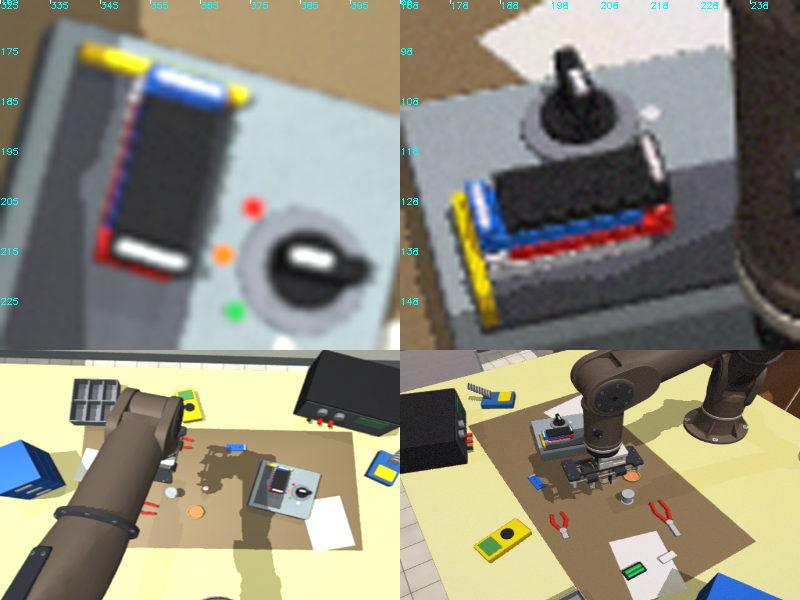

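Run:
```python
from run1 import *
h=fit(H,.003,(.5,-.15,-.25))[0];c=C["top"];c_,s_=np.cos(h[2]),np.sin(h[2])
for f,(x0,y0,x1,y1) in(("pics/raw_top6.png",(380,211,396,227)),("pics/raw_top8.png",(379,210,397,222))):
    w=cv2.imread(f).astype(float).min(2)[y0:y1,x0:x1]
    n,l,st,ce=cv2.connectedComponentsWithStats((w>110).astype('uint8'));k=1+np.argmax([st[i,4] if abs(ce[i][0]-(x1-x0)/2)<6 and abs(ce[i][1]-(y1-y0)/2)<6 else 0 for i in range(1,n)])
    Y,X=np.mgrid[y0:y1,x0:x1];m=l==k;wt=w[m]-100
    uv=np.c_[X[m],Y[m],np.ones(m.sum())]
    d=R.from_rotvec(c["orientation"]).apply((uv@np.linalg.inv(c["K"]).T)*[1,-1,-1]);P=c["xyz"]+d*((.097-c["xyz"][2])/d[:,2])[:,None]
    q=P[:,:2]-h[:2];q=np.c_[c_*q[:,0]+s_*q[:,1],-s_*q[:,0]+c_*q[:,1]]*1000;mu=np.average(q,axis=0,weights=wt)
    v=np.linalg.eigh(np.cov(q.T,aweights=wt))[1][:,1];v*=np.sign(v[1]);print(f,m.sum(),mu.round(1),"theta line",np.arctan2(v[1],-v[0]).round(3),"from axis",np.arctan2(mu[1]+55,-mu[0]).round(3))
```

```text
pics/raw_top6.png 26 [ -8.4 -50.5] theta line 0.492 from axis 0.498
pics/raw_top8.png 29 [ 17.1 -59.7] theta line 1.651 from axis -2.876
```

Run:
```python
from run1 import *
h=fit(H,.003,(.5,-.15,-.25))[0];c=C["top"];c_,s_=np.cos(h[2]),np.sin(h[2])
for f,(x0,y0,x1,y1) in(("pics/raw_top6.png",(382,213,394,226)),("pics/raw_top8.png",(380,212,395,221))):
  for th in(90,120,150):
    w=cv2.imread(f).astype(float).min(2)[y0:y1,x0:x1]
    n,l,st,ce=cv2.connectedComponentsWithStats((w>th).astype('uint8'));k=1+np.argmin([np.hypot(*(ce[i]-[(x1-x0)/2,(y1-y0)/2])) for i in range(1,n)])
    Y,X=np.mgrid[y0:y1,x0:x1];m=l==k;wt=w[m]-th+5
    uv=np.c_[X[m],Y[m],np.ones(m.sum())]
    d=R.from_rotvec(c["orientation"]).apply((uv@np.linalg.inv(c["K"]).T)*[1,-1,-1]);P=c["xyz"]+d*((.097-c["xyz"][2])/d[:,2])[:,None]
    q=P[:,:2]-h[:2];q=np.c_[c_*q[:,0]+s_*q[:,1],-s_*q[:,0]+c_*q[:,1]]*1000;mu=np.average(q,axis=0,weights=wt)
    v=np.linalg.eigh(np.cov(q.T,aweights=wt))[1][:,1];v*=np.sign(v[1]);print(f,th,m.sum(),mu.round(1),"line",np.arctan2(v[1],-v[0]).round(3),"from axis",np.arctan2(mu[1]+55,-mu[0]).round(3))
```

```text
pics/raw_top6.png 90 28 [ -8.3 -50.6] line 0.506 from axis 0.49
pics/raw_top6.png 120 23 [ -8.2 -50.5] line 0.494 from axis 0.503
pics/raw_top6.png 150 14 [ -8.5 -50.5] line 0.495 from axis 0.486
pics/raw_top8.png 90 32 [  0.4 -45.7] line 1.473 from axis 1.618
pics/raw_top8.png 120 25 [  0.5 -45.6] line 1.456 from axis 1.62
pics/raw_top8.png 150 15 [  0.6 -45.6] line 1.498 from axis 1.632
```

```bash
python3 -c "
from cell import arm
print(arm.sign_off())"
```

```text
the job is handed in; nothing more can be done
None
```

The job is handed in at about 37 s: silver is against the rail, the pile of four stands with gaps of about 5 mm, and the selector reads about 1.5 rad at the orange mark; I did not see the judge's verdict, and I did not re-measure the bystanders.

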